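# A scoop of bisque beads for painting

### The job

Swing the bead bin (orange pull) fully forward, take the scoop and scoop at least three of the terracotta beads out of its mouth into the blue bowl, pouring gently from just above it and never touching the beads with the gripper, since bare bisque marks. Then lay the scoop flat on its cork mat again and swing the bin fully shut, with no bead left lying anywhere but in the bowl or the bin. Leave the other bins, the bowl's place and everything else on the table undisturbed.

Things in the scene. Friction and masses are not known exactly. Their poses are not given: they have to be found in the camera images.
- bin_beads (a joint): tilt of the bead bin (ORANGE pull): 0 = shut in the rack, 0.90 rad = swung fully forward (top towards the robot), on its stop. Light hinge (0.06 N m friction), over-centre: let go past about 0.65 rad it falls on to the stop and rests there, well short of that it falls shut. The bin is clear plastic, 280 g, 130 mm wide inside
- beads_hinge (a point): middle of the bead bin's hinge axis, in the front plane of the rack, 35 mm above the table; fixed: x axis points level from the rack's front to its back, y along the hinge. The bin has the left, middle or right place (146 mm pitch) in a plywood rack 468 mm wide, 150 mm deep, with a clear top at 205 mm that starts at the front plane
- beads_pull (a point): middle of the orange pull: a round bar 10 mm thick, 70 mm long along the hinge direction, on two posts at its ends. With the bin shut it stands 35 mm in front of the bin's front panel and 162 mm above the hinge (197 mm above the table). It goes round the hinge with the bin, and its axes turn with it
- beads_inside (a point): point in the bin, turning with it; shut: 50 mm behind and 55 mm above the hinge. Front panel 150 mm high; panel and floor 4 mm thick. Fully forward, the front panel is a ramp falling 38 degrees from the lip (118 mm before, 93 mm above the hinge) to a line 13 mm before, 16 mm above the hinge, where the beads lie; behind it the bottom runs on 23 mm, rising 7 degrees, then climbs 97 mm at 52 degrees
- tiles_pull (a point): middle of the BLUE pull, same shape, of the bin of mosaic tiles: leave it alone. It may stand up to 0.2 rad ajar and stays where it is
- dowels_pull (a point): middle of the GREY pull, same shape, of the bin of dowels: leave it alone. It may stand up to 0.2 rad ajar and stays where it is
- scoop_grip (a point): where to hold the aluminium scoop (120 g): middle of its wooden handle, a bar 16 mm wide (y), 24 mm high, 120 mm long, rising backwards at 40 degrees from the pan's back wall. Axes: x to the nose, y across, z up off the pan. The point lies 103 mm behind and 75 mm above the middle of the pan's underside: 79 mm above the table on the mat
- scoop_nose (a point): middle of the scoop's front edge, on the underside; axes as scoop_grip, which lies 141 mm behind and 75 mm above it. Pan 75 mm long, 80 mm wide, floor 2.5 mm tapering to 1 mm at the nose, open in front; sides 2 mm thick begin 19 mm behind the nose and rise to 28 mm; back wall 30 mm high
- scoop_pan (a point): point inside the scoop, 12 mm above the middle of the pan's underside; axes as scoop_grip
- scoop_mid (a point): middle of the scoop's whole length: at the level of the pan's underside, 50 mm behind the pan's middle; axes as scoop_grip
- mat: cork mat on the table where the scoop lies, 250 mm (x) by 120 mm (y), 4 mm thick, fixed; origin at the centre of its underside. It lies to one side before the rack and the bowl to the other; which is which varies
- bowl_rim (a point): centre of the mouth of the blue ceramic bowl (450 g, loose), 55 mm above the table; rim radius 75 mm, inner floor 9 mm above the table and about 38 mm in radius
- bead1: terracotta bisque bead, a ball 20 mm across, 11 g; origin at its centre; at the start in the bead bin
- bead2: terracotta bisque bead, a ball 20 mm across, 11 g; origin at its centre; at the start in the bead bin
- bead3: terracotta bisque bead, a ball 20 mm across, 11 g; origin at its centre; at the start in the bead bin
- bead4: terracotta bisque bead, a ball 20 mm across, 11 g; origin at its centre; at the start in the bead bin
- bead5: terracotta bisque bead, a ball 20 mm across, 11 g; origin at its centre; at the start in the bead bin
- ink_red_mid (a point): red ink bottle with a dropper cap, 36 mm across, 90 mm high; this point is on its middle, 45 mm up; a bystander, leave it alone
- ink_blue_mid (a point): blue ink bottle with a dropper cap, 36 mm across, 90 mm high; this point is on its middle, 45 mm up; a bystander, leave it alone
- tube_mid (a point): paint tube lying down, 110 mm long, 24 mm high; this point is on its middle, 12 mm up; a bystander, leave it alone
- marker_mid (a point): marker pen lying down, 133 mm long, 16 mm high; this point is on its middle, 8 mm up; a bystander, leave it alone
- glass_jar_mid (a point): empty glass jar, 72 mm across, 90 mm high; this point is on its middle, 45 mm up; a bystander, leave it alone
- brush_pot_mid (a point): white pot of brushes, 72 mm across, 205 mm high over the brushes; this point is on its middle, 50 mm up; a bystander, leave it alone
Not all that is in view belongs to the job. What is shaped like the part that bears bowl_rim but yellow is not meant.

How it is judged (in metres and radians):
On the way, in this order (a step that is already met when the one before it is completed fails the run):
1. the bead bin is swung fully forward (value of joint bin_beads above 0.8 rad), for 0.2 s.
2. a bead or more is carried in the scoop, lifted clear above the open bin (value of joint bin_beads above 0.8 rad and height (world z) of scoop_pan above 0.14 m and distance between any of bead1, bead2, bead3, bead4, bead5 and scoop_pan below 0.045 m), for 0.1 s.
At the end, for the whole second after the job is handed in: At least three beads lie in the bowl and every other bead lies in the bowl or in the bin, all at rest; the bead bin is shut (within 0.06 rad); the scoop lies flat on its mat (its middle within 60 mm of the mat's centre); the bowl stands within 40 mm of its place ((distance between each of bead1, bead2, bead3 and bowl_rim below 0.065 m or distance between each of bead1, bead2, bead4 and bowl_rim below 0.065 m or distance between each of bead1, bead2, bead5 and bowl_rim below 0.065 m or distance between each of bead1, bead3, bead4 and bowl_rim below 0.065 m or distance between each of bead1, bead3, bead5 and bowl_rim below 0.065 m or distance between each of bead1, bead4, bead5 and bowl_rim below 0.065 m or distance between each of bead2, bead3, bead4 and bowl_rim below 0.065 m or distance between each of bead2, bead3, bead5 and bowl_rim below 0.065 m or distance between each of bead2, bead4, bead5 and bowl_rim below 0.065 m or distance between each of bead3, bead4, bead5 and bowl_rim below 0.065 m) and (distance between bead1 and bowl_rim below 0.065 m or distance between bead1 and beads_inside below 0.105 m) and (distance between bead2 and bowl_rim below 0.065 m or distance between bead2 and beads_inside below 0.105 m) and (distance between bead3 and bowl_rim below 0.065 m or distance between bead3 and beads_inside below 0.105 m) and (distance between bead4 and bowl_rim below 0.065 m or distance between bead4 and beads_inside below 0.105 m) and (distance between bead5 and bowl_rim below 0.065 m or distance between bead5 and beads_inside below 0.105 m) and linear speed of each of bead1, bead2, bead3, bead4, bead5 below 0.06 m/s and value of joint bin_beads below 0.06 rad and horizontal distance between scoop_mid and mat below 0.06 m and angle between scoop_mid's own z axis and vertical below 0.1 rad and height (world z) of scoop_mid below 0.012 m and distance of bowl_rim from where it was at the start of the episode below 0.04 m); the robot touches nothing.
It fails at once if the gripper touches a bead (contact force between the fingers and bead1 above 0.3 N or contact force between the fingers and bead2 above 0.3 N or contact force between the fingers and bead3 above 0.3 N or contact force between the fingers and bead4 above 0.3 N or contact force between the fingers and bead5 above 0.3 N).
It fails at once if a bead is dropped hard (falls more than about 15 cm) (linear speed of any of bead1, bead2, bead3, bead4, bead5 above 1.8 m/s).
It fails at once if the bowl is tipped or pushed away (angle between bowl_rim's own z axis and vertical above 0.35 rad or distance of bowl_rim from where it was at the start of the episode above 0.06 m).
It fails at once if another bin is swung open or shut (its pull moves more than 40 mm) (distance of any of tiles_pull, dowels_pull from where it was at the start of the episode above 0.04 m).
It fails at once if a bystander is pushed or knocked over (moves more than 40 mm) (distance of any of ink_red_mid, ink_blue_mid, tube_mid, marker_mid, glass_jar_mid, brush_pot_mid from where it was at the start of the episode above 0.04 m).
It also fails if it takes over 72 s, if anything falls off the work surface, if the arm or the gripper's body presses on something with over 40 N, if the wrist force passes 120 N, or if a joint passes its speed limit or range.

### The arm

A 6-joint arm with a two-finger parallel gripper is mounted at the origin on the work surface. World frame = base frame: x ahead of the robot, y to its left, z up, the work surface at z = 0. Lengths are in mm, angles in rad, forces in N, time in s.
With the tool pointing down it reaches from about 350 to 875 mm from the base axis. Payload 4.2 kg.
Tool frame: the origin (TCP) lies midway between the tips of the shut fingers; the grasp point (between the pads) lies 19 mm behind it; z points along the fingers, y is the line along which they close (so a half turn about z gives the same grasp; the last joint's range is limited). The gripper opens to 85 mm and grips with 20 to 120 N. Pads are 22 mm wide; open, the fingers measure 114 mm over their backs; the gripper's body (76 mm by 85 mm) begins 54 mm behind the grasp point. The pads swing forward as they close: fully open they stand 13 mm farther back than shut.
Start: joints at [1.426, 0.385, 0.008, 0, -1.194, -0.259], TCP at [245.539, 574.726, 231.312] pointing down, gripper open.
Joint ranges: [-3.14, 3.14], [-1.21, 2.06], [-1.07, 1.41], [-3.16, 2.05], [-2.99, -0.16], [-3.1, 3.1]. Speed limits (rad/s): [2.79, 2.79, 3.14, 3.14, 3.14, 3.14].

### API

Orientations are given as a unit quaternion [x, y, z, w].
In Python, from bench import read_state, get_image, job_done gives the robot as it stands.
- The arm moves only by the shell command python3 -m jog 'ROWS'. ROWS is JSON, a list of rows, each a list of 3 entries, a list of its own where there are three numbers: the shift along the world's x, y, z scaled (see below), then the turn, a rotation vector about the world's x, y, z scaled (see below), then the gripper's target within -1 to 1 (shut at 1, half-way at 0, fully open at -1). In form: [[[x, y, z], [wx, wy, wz], claw], ...]. A call has 1 to 20 rows; each row is the pose to reach, as a shift and turn from the pose commanded when the call began; what a row does not reach only later rows make up. The controller multiplies each number of a shift by 10 cm and each number of a turn by 120 degrees. A row lasts 1/10 s, in which the tool goes at most 50 mm and 8.59 degrees, less where a joint would pass 70% of its speed; a pose out of reach is approached as far as the arm can. A call with a number of a shift or a turn outside -1 to 1 is refused whole. A call with a gripper value outside its range is refused whole. The fingers move at their own pace and stop on an object; the grip force is fixed at half the most. Time passes only in rows, so rows that repeat a pose let the fingers close. It gives the time, the measured TCP pose, the force, the opening and the grip force at its end, in the units of the state.
- read_state(): the state, without advancing time (a new reading comes with each control period).
- get_image(name): name is "side" or "top"; returns a dict with "frame" (384x512x3 uint8, red, green, blue), "range_z" (384x512 float32, mm along the optical axis (not along the pixel's ray), 0 where there is no reading), "fx", "fy", "cx", "cy" (pixels), "R" (3x3) and "t" (3): a world point X has camera coordinates R X + t. Camera axes: x right, y down, z forward; pixel columns grow to the right and rows downward; lengths in mm; the calibration is good to about 2 mm. A picture is of the moment at which its call begins.
- job_done(): hands the job in; it is judged then, once.
The state is a dict: "clock": time; "joints": joint angles; "joint_vel": joint speeds; "joint_efforts": joint torques, N m; "position": TCP position; "ee_rot": TCP orientation; "contact_force": force on the tool from outside, world axes, zero at the start; "wrist_torque": the same for the moment, N m; "gripper_width": finger opening in mm; "grasp_force": force on a finger pad.
Only numpy, scipy, OpenCV 4.12 (cv2) and the standard library are available. Lean on these libraries where they do the work, as an engineer would, in place of code of your own. Each camera call takes 0.05 s, during which the arm holds its last target. There are 200 camera calls.

## Working session

There is one attempt and no reset: what is moved stays moved. The work goes in short steps, Python scripts to look and compute and a shell command to move; the robot and the scene stay as the last step left them, time stands still between calls to the robot, and variables do not carry over. Pictures are saved under pics/ and viewed, at most 10 in all, crops included, and the job is handed in when it is done.

```bash
mkdir -p pics; ls
cat > h.py <<'E'
import numpy as np,cv2
from bench import read_state,get_image
def snap(n):
    g=get_image(n); g['R']=np.array(g['R']);g['t']=np.array(g['t']);return g
def save(g,f,s=1.5): cv2.imwrite('pics/'+f,cv2.resize(cv2.cvtColor(g['frame'],cv2.COLOR_RGB2BGR),None,fx=s,fy=s))
def ray(g,u,v):
    d=np.array([(u-g['cx'])/g['fx'],(v-g['cy'])/g['fy'],1.]);return -g['R'].T@g['t'],g['R'].T@d
def onz(g,u,v,z):
    c,d=ray(g,u,v);return c+d*(z-c[2])/d[2]
def pts(g):
    h,w=g['range_z'].shape;u,v=np.meshgrid(np.arange(w),np.arange(h));Z=g['range_z'].astype(float)
    P=np.stack([(u-g['cx'])/g['fx']*Z,(v-g['cy'])/g['fy']*Z,Z],-1)
    P=(P-g['t'])@g['R'];P[Z==0]=np.nan;return P
def proj(g,X):
    c=g['R']@np.array(X)+g['t'];return c[0]/c[2]*g['fx']+g['cx'],c[1]/c[2]*g['fy']+g['cy']
E
python3 - <<'E'
from h import *
print(read_state())
for n in('top','side'):
    g=snap(n);save(g,n+'0.png');print(n,-g['R'].T@g['t'],g['R'][2],g['fx'])
    np.save(n+'0.npy',g,allow_pickle=True)
E
```

```text
pics
{'clock': 0.0, 'joints': array([ 1.42557970e+00,  3.85558340e-01,  6.60713963e-03, -5.08538921e-04,
       -1.19398282e+00, -2.58591060e-01]), 'joint_vel': array([-0.00082282, -0.00154216,  0.00093445, -0.00205072, -0.00128226,
       -0.00111117]), 'joint_efforts': array([-8.30009367e-05, -3.92292058e+01,  1.88392532e+01,  4.18630064e+00,
       -4.63417004e-03,  5.86631501e-06]), 'position': array([245.33152857, 574.19633814, 230.21177182]), 'ee_rot': array([ 9.79667162e-01, -2.00626649e-01, -1.75393128e-04,  1.08051964e-03]), 'contact_force': array([-0.20122355, -0.93252263,  0.01685125]), 'wrist_torque': array([-0.04363493,  0.00464858, -0.0230278 ]), 'grasp_force': 0.0, 'gripper_width': 85.20630086956818}
top [ 351.49198046  -10.67954088 1704.24632775] [ 0.11851784 -0.0035163  -0.9929457 ] 455.34826545558616
side [-454.83353491  -29.94168622 1025.3330939 ] [ 0.74195389  0.01850422 -0.67019551] 383.27651793272554
```

View pics/top0.png

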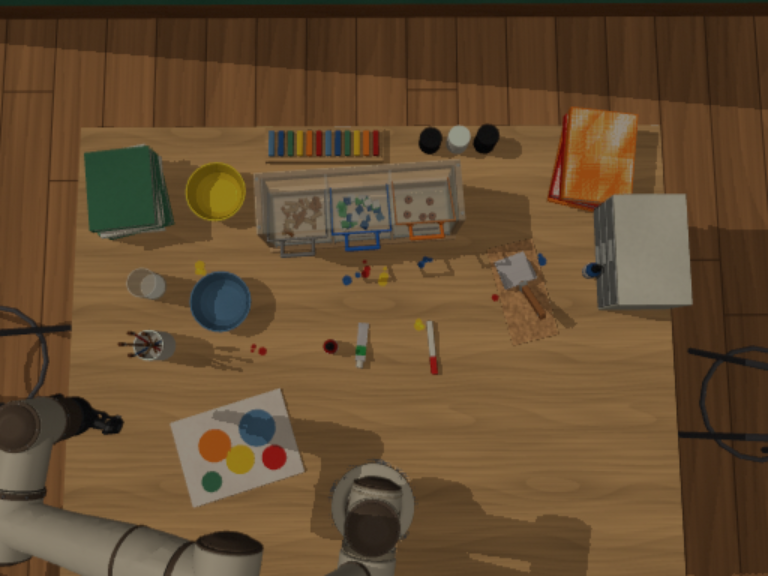

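View pics/side0.png

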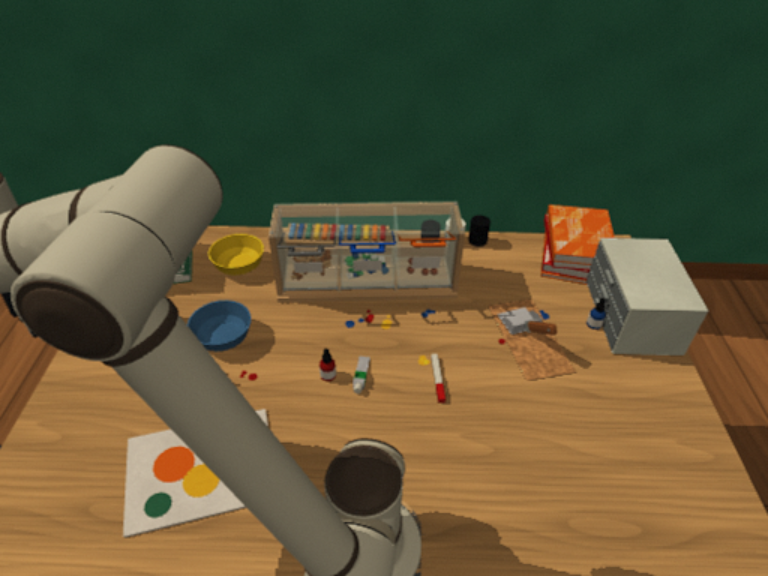

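The top view shows +x up and +y left. The bead bin's orange pull is at (427,230), to the right. The scoop is at (520,280) on the mat, with its nose up and to the left. The blue bowl is at (220,300), with the glass jar and brush pot just left of it. The marker is at (432,350), the red ink at (330,346) and the blue ink at (592,270). Both views are unobstructed at these spots.

```bash
cat > m.py <<'E'
from h import *
def load(n): return np.load(n+'0.npy',allow_pickle=True).item()
def mask(g,lo,hi,box):
    m=cv2.inRange(cv2.cvtColor(g['frame'],cv2.COLOR_RGB2HSV),np.array(lo),np.array(hi));k=np.zeros_like(m)
    x0,y0,x1,y1=[int(b/1.5) for b in box];k[y0:y1,x0:x1]=255;return m&k
def tri(a,b):
    (c,d),(e,f)=a,b;d=d/np.linalg.norm(d);f=f/np.linalg.norm(f)
    s=np.linalg.lstsq(np.stack([d,-f],1),e-c,rcond=None)[0];p,q=c+s[0]*d,e+s[1]*f;return (p+q)/2,np.linalg.norm(p-q)
def big(m):
    c=max(cv2.findContours(m,cv2.RETR_EXTERNAL,cv2.CHAIN_APPROX_NONE)[0],key=cv2.contourArea);return c
E
python3 - <<'E'
from m import *
np.set_printoptions(precision=1,suppress=True)
T,S=load('top'),load('side')
def rep(name,lo,hi,bt,bs):
    r=[]
    for g,b in((T,bt),(S,bs)):
        m=mask(g,lo,hi,b);v,u=np.nonzero(m);P=pts(g)[m>0];
        rect=cv2.minAreaRect(big(m));print(name,len(u),'rect',np.array(rect[0])*1.5,np.array(rect[1])*1.5,rect[2],'depth med',np.nanmedian(P,0),'min',np.nanmin(P,0),'max',np.nanmax(P,0))
        r.append(ray(g,*rect[0]))
    print('  tri',tri(*r))
rep('orange',(5,150,120),(18,255,255),(400,215,450,245),(400,230,460,255))
rep('bluepull',(105,150,80),(125,255,255),(340,230,390,255),(340,235,400,255))
rep('bowl',(95,80,40),(115,255,255),(180,265,260,340),(180,295,260,355))
# rack/pull dir, depth heights
P=pts(T);
for (u,v) in [(427,234),(362,244),(298,252),(410,238),(442,236),(515,270),(535,300),(545,318)]:
    print((u,v),P[int(v/1.5)-1:int(v/1.5)+2,int(u/1.5)-1:int(u/1.5)+2].reshape(-1,3)[[1,3,4,5,7]])
for n,g,b in(('t',T,(470,230,580,350)),('s',S,(470,290,600,385))):
    x0,y0,x1,y1=[int(q/1.5) for q in b]
    cv2.imwrite(f'pics/scoop_{n}.png',cv2.resize(cv2.cvtColor(g['frame'][y0:y1,x0:x1],cv2.COLOR_RGB2BGR),None,fx=8,fy=8,interpolation=cv2.INTER_CUBIC))
E
python3 -c "
import cv2,numpy as np
a=cv2.imread('pics/scoop_t.png');b=cv2.imread('pics/scoop_s.png');print(a.shape,b.shape)
h=max(a.shape[0],b.shape[0]);f=lambda i:np.pad(i,((0,h-i.shape[0]),(0,0),(0,0)))
c=np.hstack([f(a),f(b)]);s=min(800/c.shape[1],600/c.shape[0]);c=cv2.resize(c,None,fx=s,fy=s);print(c.shape,s);cv2.imwrite('pics/scoop.png',c)"
```

```text
orange 71 rect [425.9 231.9] [12.5 33.3] 87.1375961303711 depth med [ 623.6 -125.7  199.3] min [ 616.9 -163.1  180.1] max [651.4 -88.9 208.7]
orange 88 rect [432.8 241.5] [ 6.  43.5] 90.0 depth med [ 634.  -116.7  192.6] min [ 613.6 -189.8  102.4] max [766.3 -59.3 204.2]
  tri (array([ 632.4, -130.5,  196.5]), np.float64(9.340205677006361))
bluepull 102 rect [362.1 240.1] [17.7 36. ] 85.91438293457031 depth med [603.3  18.5 192.2] min [593.1 -42.3 179.3] max [640.6  59.5 206.1]
bluepull 89 rect [372.2 246.7] [ 8.5 45.1] 87.61405944824219 depth med [609.6  14.3 191.6] min [589.9 -45.2 101.3] max [751.1  95.3 201.7]
  tri (array([616. ,  12.5, 189.9]), np.float64(9.647745832561904))
bowl 1238 rect [219.8 301.5] [57.  58.5] 90.0 depth med [494.4 374.   15.9] min [421.4 292.6  -2.8] max [561.3 437.8  62.2]
bowl 1012 rect [220.8 324.6] [48.3 59. ] 63.43495178222656 depth med [516.7 373.   24.2] min [414.2 294.    2.6] max [564.1 438.6  57.8]
  tri (array([491.8, 365.7,  42.1]), np.float64(3.6700226850278725))
(427, 234) [[ 657.9 -137.1   52.8]
 [ 657.6 -134.7   34.1]
 [ 657.3 -138.3   35.
[... 278 characters left out ...]
193.7]]
(410, 238) [[624.3 -88.9 198.4]
 [654.3 -94.8  11.6]
 [621.  -88.9 197.5]
 [620.1 -92.  202.5]
 [616.7 -88.6 202.5]]
(442, 236) [[ 627.  -159.3  200.3]
 [ 623.3 -155.7  201.8]
 [ 624.4 -159.6  195.9]
 [ 623.8 -162.7  199.2]
 [ 620.4 -159.3  199. ]]
(515, 270) [[ 573.2 -360.4   11.2]
 [ 570.5 -358.2    3.2]
 [ 571.5 -363.6   -4.9]
 [ 570.7 -366.1    1.6]
 [ 566.2 -361.1    6.8]]
(535, 300) [[ 492.1 -391.7   75.8]
 [ 487.5 -385.2   87.6]
 [ 488.1 -390.4   80.9]
 [ 487.7 -393.    84.8]
 [ 484.7 -390.9   78.3]]
(545, 318) [[ 447.2 -408.4  103.9]
 [ 444.4 -407.6   92.1]
 [ 449.  -431.1   11.8]
 [ 449.6 -437.3    1.9]
 [ 445.9 -433.7    0.9]]
(640, 584, 3) (504, 696, 3)
(400, 800, 3) 0.625
```

View pics/scoop.png

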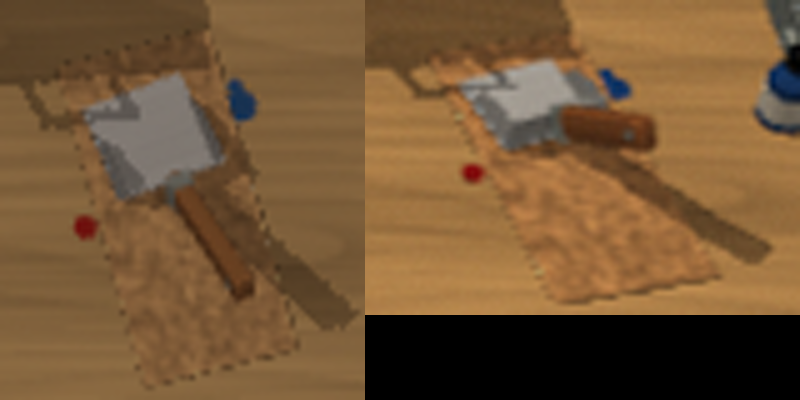

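Top crop (5 px per image px, origin (313,153)): pan corners are at (83,112), (180,72), (222,165) and (122,198), and the handle runs from (175,190) to (245,297). Mat corners are at about (208,30), (298,348), (148,387) and (62,70). The side crop shows the same scoop, with its handle end at (655,132).

Run:
```python
from m import *
np.set_printoptions(precision=1,suppress=True)
T,S=load('top'),load('side')
t=lambda p,z:onz(T,313+p[0]/5-.4,153+p[1]/5-.4,z)
s=lambda p,z:onz(S,313+(p[0]-365)/5-.4,193+p[1]/5-.4,z)
rt=lambda p:ray(T,313+p[0]/5-.4,153+p[1]/5-.4); rs=lambda p:ray(S,313+(p[0]-365)/5-.4,193+p[1]/5-.4)
for n,a,b,z in(('noseL',(83,112),(460,88),5),('noseR',(180,72),(550,60),5),('backR',(222,165),(607,100),30),('backL',(122,198),(505,150),30),('hend',(245,290),(655,125),118),('matTR',(208,30),(570,35),4),('matBR',(298,348),(720,272),4),('matBL',(148,387),(555,302),4),('matTL',(62,70),(450,88),4)):
    print(n,t(a,z),s(b,z),tri(rt(a),rs(b)))
# handle depth
PT,PS=pts(T),pts(S)
for g,P,b in((T,PT,(505,268,560,330)),(S,PS,(530,310,565,345))):
    m=mask(g,(0,90,30),(14,255,190),b)>0;q=P[m];q=q[(q[:,2]>40)&(q[:,2]<140)]
    c=q.mean(0);w=np.linalg.svd(q-c)[2][0];w*=np.sign(w[2]);print('handle',len(q),c,w,'at z=79',c+w*(79-c[2])/w[2],'yaw',np.degrees(np.arctan2(-w[1],-w[0])),q.min(0),q.max(0))
# pulls depth
for n,lo,hi,b,bs in(('or',(5,130,100),(18,255,255),(400,215,450,245),(400,230,460,255)),('bl',(105,130,60),(125,255,255),(340,230,390,255),(340,235,400,255))):
  for g,P,bb in((T,PT,b),(S,PS,bs)):
    q=P[mask(g,lo,hi,bb)>0];q=q[(q[:,2]>185)&(q[:,2]<212)];
    c=np.median(q,0);print(n,len(q),c,q.min(0),q.max(0))
    for k in range(3):  # front bar only
        f=np.polyfit(q[:,1],q[:,0],1);r=q[:,0]-np.polyval(f,q[:,1]);q=q[r<6]
    print('  fit dx/dy',f[0],'n',len(q),'mid',q.mean(0),(q[:,1].min()+q[:,1].max())/2)
# rack top edges
b=[int(x/1.5) for x in(240,150,480,260)]
q=PT[b[1]:b[3],b[0]:b[2]].reshape(-1,3);q=q[(q[:,2]>180)&(q[:,2]<220)]
for y in range(-240,280,20):
    k=q[abs(q[:,1]-y)<10];print(y,len(k),k[:,0].min() if len(k) else '',k[:,0].max() if len(k) else '',np.median(k[:,2]) if len(k) else '',end=' | ')
```

```text
noseL [ 589.5 -310.1    5. ] [ 584.  -309.4    5. ] (array([ 590.4, -311.2,   -1.3]), np.float64(0.05384841382966351))
noseR [ 619.7 -384.2    5. ] [ 617.1 -382.5    5. ] (array([ 620.2, -384.2,    2.1]), np.float64(1.2823673810035436))
backR [ 545.9 -407.7   30. ] [ 549.8 -408.9   30. ] (array([ 545.3, -407. ,   34.4]), np.float64(0.5418741044284724))
backL [ 521.6 -332.9   30. ] [ 496.6 -326.8   30. ] (array([ 524.8, -337.1,    0.6]), np.float64(2.9685635202954113))
hend [ 447.8 -400.   118. ] [ 438.6 -402.8  118. ] (array([ 448.1, -404.6,  108.3]), np.float64(4.265938564307862))
matTR [ 651.9 -406.6    4. ] [ 646.9 -403.     4. ] (array([ 653. , -406.5,   -1.6]), np.float64(2.7872691958313336))
matBR [ 411.3 -466.1    4. ] [ 410.8 -466.     4. ] (array([ 411.3, -466.3,    3.4]), np.float64(0.0498051458974468))
matBL [ 382.9 -353.4    4. ] [ 380.6 -348.1    4. ] (array([ 383.3, -351.6,    0.7]), np.float64(4.839600966624182))
matTL [ 621.8 -295.2    4. ] [ 584.7 -302.1    4. ] (array([ 628.1, -307.9,  -38.7]), np.float64(11.002836357313116))
handle 134 [ 484.  -389.2   79.5] [-0.7 
[... 1798 characters left out ...]
4 591.7513513967497 782.7201136077347 203.23680510533615 | 80 257 630.8144453665885 781.9186988882162 203.8008308038373 | 100 255 623.9699681502163 779.8129008189695 203.72312965766872 | 120 275 582.5367558967923 779.2915243326244 203.99889208271892 | 140 270 581.2434138928262 776.7727058900365 203.960207829752 | 160 274 581.0024828183839 777.6957130479302 203.93574557243295 | 180 262 578.4192520860847 776.6100340211478 203.64846541865185 | 200 277 577.4815079779339 773.2752245394057 203.4980886353894 | 220 252 616.838210809597 773.531665894137 203.93850854432856 | 240 250 617.597896665199 770.2781142316512 204.02662613782803 | 260 104 630.4147428660616 769.0263409389302 203.36780208168773 |
```

```bash
cat > p.py <<'E'
from h import *
from scipy.spatial.transform import Rotation as Ro
TH=0.065
def orient(yaw,p,roll,R0=None):
    """tool z at pitch p below level along yaw; closing axis 'v' vertical plane or 'h' level; half-turn nearest current"""
    hx=np.array([np.cos(yaw),np.sin(yaw),0]);d=hx*np.cos(p)-np.array([0,0,np.sin(p)])
    y=np.array([-np.sin(yaw),np.cos(yaw),0]) if roll=='h' else hx*np.sin(p)+np.array([0,0,np.cos(p)])
    c=[Ro.from_matrix(np.stack([np.cross(s*y,d),s*y,d],1)) for s in(1,-1)]
    return min(c,key=lambda r:(r*R0.inv()).magnitude()) if R0 is not None else c
def delta(pos,R,p0=None,R0=None):
    st=read_state();p0=st['position'] if p0 is None else p0;R0=Ro.from_quat(st['ee_rot']) if R0 is None else R0
    return np.round((np.array(pos)-p0)/100,3),np.round(np.degrees((R*R0.inv()).as_rotvec())/120,3)
E
python3 - <<'E'
from p import *
st=read_state();R0=Ro.from_quat(st['ee_rot']);p=np.radians(30)
for R in orient(TH,p,'v'):
    d=R.apply([0,0,1]);bar=np.array([621,-125.5,197]);print(R.as_matrix().round(2).tolist());print('pre',bar+12*d-90*d,delta(bar+12*d-90*d,R),'grasp shift',90*d)
E
```

```text
[[-0.06, 0.5, 0.86], [1.0, 0.03, 0.06], [0.0, 0.87, -0.5]]
pre [ 553.59266761 -129.88765763  236.        ] (array([ 3.082, -7.041,  0.056]), array([-0.48, -0.34,  0.87])) grasp shift [ 77.77769122   5.06268188 -45.        ]
[[0.06, -0.5, 0.86], [-1.0, -0.03, 0.06], [-0.0, -0.87, -0.5]]
pre [ 553.59266761 -129.88765763  236.        ] (array([ 3.082, -7.041,  0.056]), array([ 0.303, -0.429, -0.475])) grasp shift [ 77.77769122   5.06268188 -45.        ]
```

```bash
python3 -m jog '[[[0.2,-1,0.5],[0,0,0],0.3],[[0.2,-1,0.5],[0,0,0],0.3],[[0.2,-1,0.5],[0,0,0],0.3],[[0.2,-1,0.5],[0,0,0],0.3]]'
python3 -m jog '[[[0.5,-1,0.5],[0.1,-0.143,-0.158],0.3],[[0.5,-1,0.5],[0.1,-0.143,-0.158],0.3],[[0.5,-1,0.5],[0.1,-0.143,-0.158],0.3],[[0.5,-1,0.5],[0.1,-0.143,-0.158],0.3]]'
python3 -m jog '[[[0.5,-1,0],[0.1,-0.143,-0.158],0.3],[[0.5,-1,0],[0.1,-0.143,-0.158],0.3],[[0.5,-1,0],[0.1,-0.143,-0.158],0.3],[[0.5,-1,0],[0.1,-0.143,-0.158],0.3]]'
python3 -m jog '[[[0.5,-1,0],[0.1,-0.143,-0.158],0.3],[[0.5,-1,0],[0.1,-0.143,-0.158],0.3],[[0.5,-1,0],[0.1,-0.143,-0.158],0.3],[[0.5,-1,0],[0.1,-0.143,-0.158],0.3]]'
python3 -m jog '[[[0.5,-1,0],[0,0,0],0.3],[[0.5,-1,0],[0,0,0],0.3],[[0.5,-1,0],[0,0,0],0.3]]'
python3 -m jog '[[[0.4,-1,-0.4],[0,0,0],0.3],[[0.4,-1,-0.4],[0,0,0],0.3],[[0.4,-1,-0.4],[0,0,0],0.3]]'
python3 -m jog '[[[0.4,-1,-0.4],[0,0,0],0.3],[[0.4,-1,-0.4],[0,0,0],0.3],[[0.4,-1,-0.4],[0,0,0],0.3],[[0.4,-1,-0.4],[0,0,0],0.3]]'
python3 - <<'E'
from p import *
st=read_state();print(st['joints'],st['clock'])
R=orient(TH,np.radians(30),'v',Ro.from_quat(st['ee_rot']));d=R.apply([0,0,1]);bar=np.array([621,-125.5,197])
print(delta(bar-78*d,R),delta(bar+12*d,R))
g=snap('side');save(g,'s1.png')
E
```

```text
clock: 0.5
position: [266.0, 473.7, 283.0]
ee_rot: [0.98, -0.201, -0.0, -0.002]
contact_force: [0.2, 0.8, -0.3]
gripper_width: 30.8
grasp_force: 0.0
clock: 0.9
position: [315.2, 372.3, 331.2]
ee_rot: [0.917, -0.356, 0.125, -0.132]
contact_force: [-0.1, 0.2, 0.3]
gripper_width: 30.0
grasp_force: 0.0
clock: 1.3
position: [365.0, 273.3, 329.7]
ee_rot: [0.799, -0.489, 0.242, -0.255]
contact_force: [0.6, 0.1, 0.3]
gripper_width: 29.7
grasp_force: 0.0
clock: 1.7
position: [425.6, 194.6, 357.4]
ee_rot: [0.675, -0.568, 0.321, -0.343]
contact_force: [-0.1, 0.1, 1.7]
gripper_width: 29.7
grasp_force: 0.0
clock: 2.0
position: [463.3, 98.4, 385.5]
ee_rot: [0.679, -0.579, 0.316, -0.323]
contact_force: [0.8, -0.2, 1.2]
gripper_width: 30.1
grasp_force: 0.0
clock: 2.3
position: [488.2, 4.7, 379.9]
ee_rot: [0.689, -0.583, 0.297, -0.311]
contact_force: [0.5, 0.4, 1.5]
gripper_width: 29.8
grasp_force: 0.0
clock: 2.7
position: [527.6, -92.0, 341.8]
ee_rot: [0.69, -0.583, 0.297, -0.31]
contact_force: [0.4, -0.9, 0.4]
gripper_width: 30.1
grasp_force: 0.0
[ 0.14196287 -0.17944919 -0.70464067  0.17976812 -0.16050568 -0.13904416] 2.7
(array([ 0.26 , -0.379, -1.058]), array([ 0.031, -0.074, -0.036])) (array([ 1.038, -0.328, -1.508]), array([ 0.031, -0.074, -0.036]))
```

View pics/s1.png

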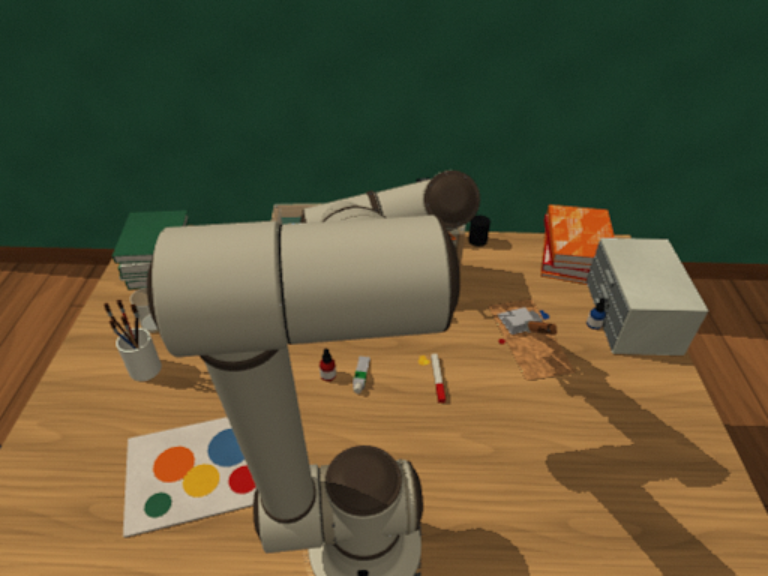

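The arm hides the bin in this view. The scoop at (525,320) and the bystanders are untouched. Joint 5 is at its limit of −0.16, so I'll use a steeper tool pitch of about 55°.

Run:
```python
from p import *
st=read_state();R0=Ro.from_quat(st['ee_rot']);p=np.radians(55);print(R0.apply([0,0,1]))
R=orient(TH,p,'v',R0);d=R.apply([0,0,1]);y=R.apply([0,1,0]);y*=np.sign(y[2]);bar=np.array([621,-125.5,197])-4*y
print(delta(bar-78*d,R),delta(bar+12*d,R),'ins',90*d)
print('15deg pitch', (orient(TH,np.radians(65),'v',R)*R.inv()).as_rotvec(degrees=True)/120)
```

```text
[ 0.7687835   0.08111184 -0.63434439]
(array([ 0.453, -0.356, -0.798]), array([ 0.007,  0.131, -0.039])) (array([ 0.968, -0.323, -1.536]), array([ 0.007,  0.131, -0.039])) ins [ 51.51286644   3.35305988 -73.72368399]
15deg pitch [-5.41285324e-03  8.31573536e-02  6.63457324e-18]
```

```bash
python3 -m jog '[[[0.2,-0.356,0],[0.007,0.131,-0.039],0.3],[[0.2,-0.356,0],[0.007,0.131,-0.039],0.3],[[0.3,-0.356,-0.4],[0.007,0.131,-0.039],0.3],[[0.453,-0.356,-0.798],[0.007,0.131,-0.039],0.3],[[0.453,-0.356,-0.798],[0.007,0.131,-0.039],0.3],[[0.453,-0.356,-0.798],[0.007,0.131,-0.039],0.3]]'
python3 - <<'E'
from p import *
st=read_state();print(st['joints'],st['position'])
R=orient(TH,np.radians(55),'v',Ro.from_quat(st['ee_rot']));d=R.apply([0,0,1]);y=R.apply([0,1,0]);y*=np.sign(y[2]);bar=np.array([621,-125.5,197])-4*y
print(delta(bar+12*d,R))
g=snap('top');save(g,'t1.png')
np.set_printoptions(precision=1,suppress=True)
from m import mask
m=mask(g,(5,130,100),(18,255,255),(400,215,450,245));q=pts(g)[m>0];print(len(q),np.median(q,0))
E
```

```text
clock: 3.35
position: [572.2, -127.5, 262.1]
ee_rot: [0.698, -0.65, 0.208, -0.219]
contact_force: [-0.7, 0.0, 1.6]
gripper_width: 29.7
grasp_force: 0.0
[ 0.05503656  0.05755241 -0.48507069 -0.00878519 -0.41482117  0.02268353] [ 572.21951338 -127.45568109  262.11948847]
(array([ 0.524,  0.022, -0.772]), array([ 0.003,  0.001, -0.002]))
159 [nan nan nan]
```

```bash
python3 -m jog '[[[0.13,0.005,-0.193],[0,0,0],0.3],[[0.26,0.01,-0.386],[0,0,0],0.3],[[0.39,0.016,-0.58],[0,0,0],0.3],[[0.46,0.02,-0.68],[0,0,0],0.3],[[0.524,0.022,-0.772],[0,0,0],0.3],[[0.524,0.022,-0.772],[0,0,0],0.3]]'
python3 -m jog '[[[0,0,0],[0,0,0],0.6],[[0,0,0],[0,0,0],0.8],[[0,0,0],[0,0,0],1],[[0,0,0],[0,0,0],1],[[0,0,0],[0,0,0],1],[[0,0,0],[0,0,0],1]]'
```

```text
clock: 4.0
position: [624.7, -125.3, 186.0]
ee_rot: [0.697, -0.65, 0.209, -0.22]
contact_force: [-0.2, -0.8, 0.6]
gripper_width: 30.0
grasp_force: 0.0
clock: 4.6
position: [625.4, -125.5, 188.1]
ee_rot: [0.697, -0.649, 0.21, -0.222]
contact_force: [-1.6, -0.1, 6.6]
gripper_width: 7.3
grasp_force: 59.0
```

Run:
```python
from h import *
g=snap('top')
x0,y0,x1,y1=[int(q/1.5) for q in (370,180,490,270)]
a=cv2.resize(cv2.cvtColor(g['frame'][y0:y1,x0:x1],cv2.COLOR_RGB2BGR),None,fx=6,fy=6,interpolation=cv2.INTER_CUBIC)
cv2.imwrite('pics/g1.png',a)
print(proj(g,(621,-125.5,197)),proj(g,read_state()['position']),x0,y0)
```

```text
(np.float64(283.88594595094816), np.float64(157.98482947077215)) (np.float64(283.6632514943544), np.float64(157.15797974554562)) 246 120
```

View pics/g1.png

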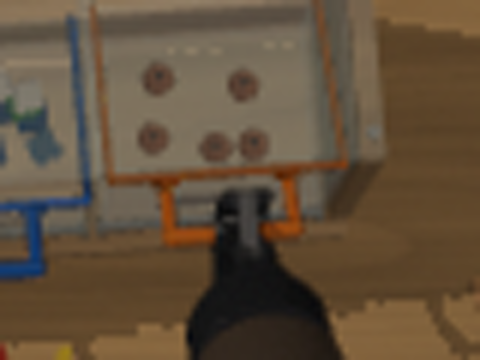

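The crop shows the fingers over the orange bar at (225,237) and the five beads in the bin, at (157,78), (243,84), (153,137), (215,146) and (254,143). The grasp is good, so I'll swing the bin.

```bash
python3 -m jog '[[[-0.08,-0.005,-0.018],[0,0.005,0],1],[[-0.16,-0.01,-0.043],[0,0.01,0],1],[[-0.24,-0.015,-0.071],[0,0.015,0],1],[[-0.316,-0.02,-0.103],[0,0.02,0],1],[[-0.39,-0.025,-0.138],[0,0.025,0],1],[[-0.463,-0.03,-0.176],[-0.001,0.03,0],1],[[-0.534,-0.035,-0.22],[-0.001,0.035,0],1],[[-0.603,-0.039,-0.264],[-0.002,0.04,0],1],[[-0.67,-0.044,-0.314],[-0.002,0.045,0],1],[[-0.733,-0.048,-0.366],[-0.003,0.05,0],1],[[-0.794,-0.052,-0.422],[-0.003,0.055,0],1],[[-0.854,-0.056,-0.481],[-0.003,0.06,0],1],[[-0.854,-0.056,-0.481],[-0.003,0.06,0],1]]'
python3 -m jog '[[[-0.08,-0.005,-0.095],[0,0.007,0],1],[[-0.156,-0.01,-0.193],[0,0.014,0],1],[[-0.22,-0.014,-0.295],[0,0.02,0],1],[[-0.283,-0.018,-0.407],[0,0.023,0],1],[[-0.283,-0.018,-0.42],[0,0.023,0],1]]'
python3 - <<'E'
from p import *
st=read_state();print(st['joints'],st['contact_force']);np.set_printoptions(precision=1,suppress=True)
g=snap('top')
x0,y0,x1,y1=[int(q/1.5) for q in (370,150,490,300)]
a=cv2.resize(cv2.cvtColor(g['frame'][y0:y1,x0:x1],cv2.COLOR_RGB2BGR),None,fx=6,fy=6,interpolation=cv2.INTER_CUBIC)
cv2.imwrite('pics/g2.png',a)
E
```

```text
clock: 5.95
position: [536.7, -131.2, 136.0]
ee_rot: [0.709, -0.663, 0.165, -0.175]
contact_force: [0.2, 0.1, 2.9]
gripper_width: 7.4
grasp_force: 61.1
clock: 6.45
position: [513.1, -132.9, 98.1]
ee_rot: [0.713, -0.665, 0.152, -0.163]
contact_force: [-7.3, 2.0, 24.1]
gripper_width: 7.8
grasp_force: 65.9
[ 0.04647222  0.23612649 -0.69571128 -0.05279924 -0.18940301  0.07360907] [-7.27765485  2.02595042 24.08356858]
```

View pics/g2.png

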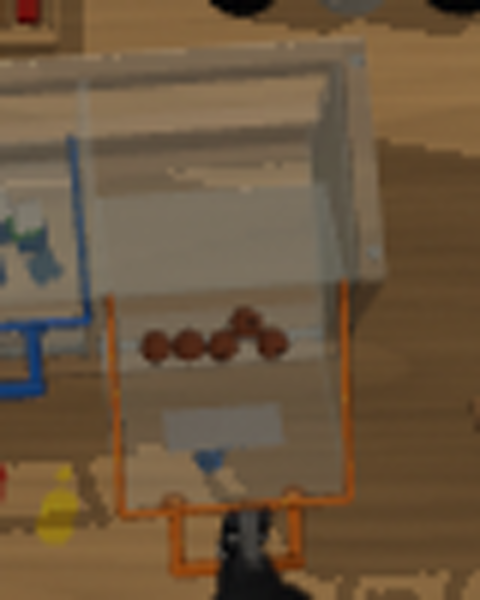

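The bin is fully forward on its stop. The five beads lie in the trough at crop (156,345), (188,345), (222,345), (245,321) and (270,343); the bin walls are at columns 115 and 345. I'll release the pull and back out.

```bash
python3 -m jog '[[[0.0,0,0.06],[0,0,0],1],[[0.0,0,0.06],[0,0,0],0.3],[[0,0,0.06],[0,0,0],0.3],[[0,0,0.06],[0,0,0],0.3],[[-0.1,-0.005,0.25],[0,0,0],0.3],[[-0.25,-0.02,0.5],[0,0,0],0.3],[[-0.4,-0.03,0.9],[0,0,0],0.3],[[-0.4,-0.03,1],[0,0,0],0.3]]'
python3 - <<'E'
from p import *
np.set_printoptions(precision=1,suppress=True)
T=np.load('top0.npy',allow_pickle=True).item()
for b in((156,345),(188,345),(222,345),(245,321),(270,343)): print('bead',onz(T,246+b[0]/6-.4,100+b[1]/6-.4,62))
for b in((122,513),(352,498)): print('lip',onz(T,246+b[0]/6-.4,100+b[1]/6-.4,128))
st=read_state();R0=Ro.from_quat(st['ee_rot']);print(st['position'],st['joints'])
yaw=np.radians(22);R=orient(yaw,np.radians(70),'h',R0);d=R.apply([0,0,1])
hx=np.array([np.cos(yaw),np.sin(yaw),0]);h=-hx*.766+np.array([0,0,.643])
# scoop geometry from measured corners
nose=(np.array([590.4,-311.2])+[620,-384])/2;print('nose',nose,'grip from nose',nose-141*hx[:2])
grip=np.array([*(nose-141*hx[:2]),79]);G=grip+12*h
print('G',G,delta(G+19*d-100*d,R),delta(G+19*d,R),'ins',d*100)
for RR in orient(yaw,np.radians(70),'h'): print((RR*R0.inv()).as_rotvec(degrees=True)/120)
E
```

```text
clock: 7.3
position: [469.7, -136.2, 198.7]
ee_rot: [0.713, -0.665, 0.151, -0.162]
contact_force: [1.3, 0.2, 0.4]
gripper_width: 29.7
grasp_force: 0.0
bead [648.6 -90.9  62. ]
bead [ 648.5 -110.4   62. ]
bead [ 648.4 -131.1   62. ]
bead [ 663.2 -145.4   62. ]
bead [ 649.5 -160.4   62. ]
lip [537.8 -66.9 128. ]
lip [ 545.9 -200.7  128. ]
[ 469.7 -136.2  198.7] [ 0.   0.  -0.6 -0.  -0.5  0. ]
nose [ 605.2 -347.6] grip from nose [ 474.5 -400.4]
G [ 465.9 -403.9   86.7] (array([-0.3, -2.8, -0.4]), array([ 0.3,  0.1, -0.5])) (array([ 0. , -2.7, -1.3]), array([ 0.3,  0.1, -0.5])) ins [ 31.7  12.8 -94. ]
[ 0.3  0.1 -0.5]
[-0.3 -0.   0.8]
```

Run:
```python
from m import *
np.set_printoptions(precision=2,suppress=True)
T,S=load('top'),load('side');N=[]
for g,b in((T,(505,268,560,330)),(S,(530,310,565,345))):
    m=mask(g,(0,90,30),(14,255,190),b);n,l,s,_=cv2.connectedComponentsWithStats(m);k=1+np.argmax(s[1:,4]);v,u=np.nonzero(l==k)
    vx,vy,x,y=cv2.fitLine(np.stack([u,v],1).astype(np.float32),cv2.DIST_L2,0,.01,.01).ravel()
    c,d1=ray(g,x,y);_,d2=ray(g,x+20*vx,y+20*vy);n=np.cross(d1,d2);n/=np.linalg.norm(n);N.append((n,c));print(len(u),x,y,vx,vy)
w=np.cross(N[0][0],N[1][0]);w/=np.linalg.norm(w);w*=np.sign(w[2])
A=np.stack([N[0][0],N[1][0],[0,0,1]]);X=np.linalg.solve(A,[N[0][0]@N[0][1],N[1][0]@N[1][1],79])
print('axis',w,'elev',np.degrees(np.arcsin(w[2])),'yaw',np.degrees(np.arctan2(-w[1],-w[0])),'at79',X)
# pan rectangle
P=pts(T)
m=mask(T,(0,0,85),(179,60,255),(490,240,545,300));r=cv2.minAreaRect(big(m));
c=np.array([onz(T,*q,12)[:2] for q in cv2.boxPoints(r)]);print('pan',c,c.mean(0));e=c-np.roll(c,1,0);print(np.linalg.norm(e,axis=1),np.degrees(np.arctan2(e[:,1],e[:,0])))
```

```text
285 356.29123 198.26666 0.47689337 0.87896115
236 361.1271 221.36017 0.9428568 0.3331983
axis [-0.78 -0.24  0.58] elev 35.26376603739227 yaw 16.754423501983986 at79 [ 439.54 -419.94   79.  ]
pan [[ 589.95 -309.83]
 [ 620.76 -387.87]
 [ 546.82 -414.8 ]
 [ 516.33 -337.09]] [ 568.46 -362.4 ]
[78.5  83.91 78.69 83.48] [  20.31  -68.45 -159.99  111.42]
```

```bash
cat >> p.py <<'E'
def scoopR(yaw,p,R0): # tool orientation holding scoop; p = scoop pitch, nose down negative (deg); yaw deg
    return orient(np.radians(yaw),np.radians(70-p),'h',R0)
def tcp_of_nose(nose,yaw,p):
    """TCP for a wanted nose position; nominal grasp 12 mm up the handle"""
    y=np.radians(yaw);p=np.radians(p);hx=np.array([np.cos(y),np.sin(y),0]);z=np.array([0,0,1.])
    X=hx*np.cos(p)+z*np.sin(p);Z=-hx*np.sin(p)+z*np.cos(p)
    d=X*np.cos(np.radians(70))-Z*np.sin(np.radians(70))
    return np.array(nose)-141*X+75*Z+12*(-.766*X+.643*Z)+19*d
E
python3 - <<'E'
from p import *
np.set_printoptions(precision=3,suppress=True)
st=read_state();R0=Ro.from_quat(st['ee_rot'])
R=scoopR(21,0,R0);d=R.apply([0,0,1]);t=np.array([463.5,-401.8,86.7])+19*d
print(t,delta(t-100*d,R),delta(t,R),d)
E
```

```text
[ 469.567 -399.471   68.846] (array([-0.321, -2.756, -0.359]), array([ 0.266,  0.095, -0.554])) (array([-0.002, -2.633, -1.299]), array([ 0.266,  0.095, -0.554])) [ 0.319  0.123 -0.94 ]
```

```bash
python3 -m jog '[[[-0.1,-0.92,0.3],[0.089,0.032,-0.185],0],[[-0.1,-0.92,0.3],[0.089,0.032,-0.185],0],[[-0.1,-0.92,0.3],[0.089,0.032,-0.185],0],[[-0.1,-0.92,0.3],[0.089,0.032,-0.185],0]]' | head -3
python3 -m jog '[[[-0.1,-0.92,0],[0.089,0.032,-0.185],0],[[-0.1,-0.92,0],[0.089,0.032,-0.185],0],[[-0.1,-0.92,0],[0.089,0.032,-0.185],0],[[-0.1,-0.92,0],[0.089,0.032,-0.185],0]]' | head -3
python3 -m jog '[[[-0.12,-0.92,-0.3],[0.089,0.032,-0.185],0],[[-0.12,-0.92,-0.3],[0.089,0.032,-0.185],0],[[-0.12,-0.92,-0.3],[0.089,0.032,-0.185],0],[[-0.12,-0.92,-0.3],[0.089,0.032,-0.185],0],[[-0.12,-0.92,-0.3],[0.089,0.032,-0.185],0]]'
python3 - <<'E'
from p import *
np.set_printoptions(precision=3,suppress=True)
st=read_state();R0=Ro.from_quat(st['ee_rot']);print(st['joints'],R0.apply([0,0,1]))
R=scoopR(21,0,R0);t=np.array([469.6,-399.5,68.8]);print(delta(t,R))
g=snap('top')
x0,y0,x1,y1=[int(q/1.5) for q in (470,230,590,350)]
a=cv2.resize(cv2.cvtColor(g['frame'][y0:y1,x0:x1],cv2.COLOR_RGB2BGR),None,fx=6,fy=6,interpolation=cv2.INTER_CUBIC)
cv2.imwrite('pics/g3.png',a)
for X in((463.5,-401.8,86.7),(605,-347.6,5)):print((np.array(proj(g,X))-[x0,y0])*6)
E
```

```text
clock: 7.7
position: [460.0, -229.2, 224.8]
ee_rot: [-0.557, 0.807, -0.091, 0.171]
clock: 8.1
position: [449.9, -319.7, 223.6]
ee_rot: [-0.378, 0.909, -0.028, 0.174]
clock: 8.6
position: [438.6, -410.2, 195.3]
ee_rot: [-0.182, 0.968, 0.035, 0.17]
contact_force: [0.8, -0.2, 0.3]
gripper_width: 42.6
grasp_force: 0.0
[-0.648  0.327 -0.087 -0.355 -1.003 -0.382] [ 0.316  0.129 -0.94 ]
(array([ 0.31 ,  0.107, -1.265]), array([-0.002, -0.001, -0.003]))
[280.841 322.404]
[156.161 107.302]
```

View pics/g3.png

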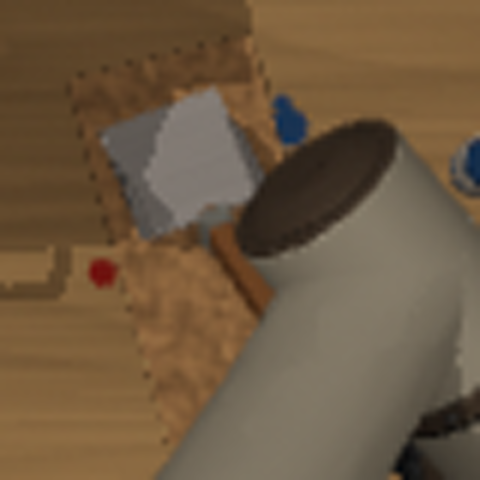

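The crop shows the pan at (100–262, 88–240) and the handle running (217,230) to (262,300). My predicted grip point (281,322) lies on that line, so I'll descend and grip.

```bash
python3 -m jog '[[[0.08,0.026,-0.31],[0,0,0],-0.1],[[0.155,0.053,-0.63],[0,0,0],-0.1],[[0.23,0.08,-0.9],[0,0,0],-0.1],[[0.245,0.085,-1],[0,0,0],-0.1],[[0.245,0.085,-1],[0,0,0],-0.1]]' | head -2
python3 -m jog '[[[0.035,0.012,-0.14],[0,0,0],-0.1],[[0.065,0.022,-0.265],[0,0,0],-0.1],[[0.065,0.022,-0.265],[0,0,0],-0.1]]'
python3 -m jog '[[[0,0,0],[0,0,0],0.3],[[0,0,0],[0,0,0],0.6],[[0,0,0],[0,0,0],1],[[0,0,0],[0,0,0],1],[[0,0,0],[0,0,0],1],[[0,0,0],[0,0,0],1]]'
python3 -m jog '[[[0,0,0.1],[0,0,0],1],[[0,0,0.25],[0,0,0],1],[[0,0,0.5],[0,0,0],1],[[0,0,0.75],[0,0,0],1],[[0,0,1],[0,0,0],1],[[0,0,1],[0,0,0],1],[[0,0,1],[0,0,0],1]]'
python3 - <<'E'
from p import *
np.set_printoptions(precision=3,suppress=True)
st=read_state();R0=Ro.from_quat(st['ee_rot']);print(st['joints'],R0.apply([0,0,1]))
P=None
from m import mask,tri
b={'top':(470,180,600,360),'side':(470,250,600,385)}
ims=[]
for n in('top','side'):
    g=snap(n);x0,y0,x1,y1=[int(q/1.5) for q in b[n]]
    np.save(n+'L.npy',g,allow_pickle=True)
    a=cv2.resize(cv2.cvtColor(g['frame'][y0:y1,x0:x1],cv2.COLOR_RGB2BGR),None,fx=4.6,fy=4.6,interpolation=cv2.INTER_CUBIC);ims.append(a)
    p=[593.6,-345,104];print(n,(x0,y0),(np.array(proj(g,p))-[x0,y0])*4.6)
h=max(i.shape[0] for i in ims);cv2.imwrite('pics/g4.png',np.hstack([np.pad(i,((0,h-i.shape[0]),(0,0),(0,0))) for i in ims]));print(ims[0].shape)
E
```

```text
clock: 9.15
position: [463.0, -401.8, 95.1]
clock: 9.45
position: [469.1, -400.3, 67.8]
ee_rot: [-0.179, 0.969, 0.036, 0.169]
contact_force: [-0.6, 0.5, -0.7]
gripper_width: 46.9
grasp_force: 0.0
clock: 10.05
position: [469.6, -401.5, 69.9]
ee_rot: [-0.179, 0.968, 0.034, 0.17]
contact_force: [-1.7, -0.3, 3.5]
gripper_width: 15.5
grasp_force: 59.4
clock: 10.75
position: [469.5, -400.9, 170.2]
ee_rot: [-0.179, 0.968, 0.034, 0.171]
contact_force: [0.6, -0.2, -2.3]
gripper_width: 15.3
grasp_force: 58.7
[-0.602  0.37  -0.09  -0.36  -0.943 -0.416] [ 0.318  0.127 -0.939]
top (313, 120) [141.621 229.649]
side (313, 166) [147.66  106.565]
(552, 400, 3)
```

View pics/g4.png

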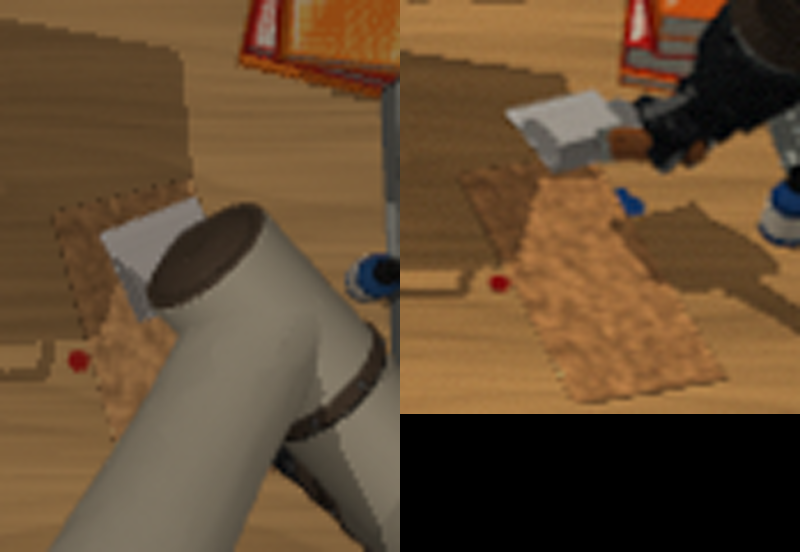

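The scoop is held level. Nose corners are at (102,233) and (197,198) in the top half, and (507,112) and (605,92) in the side half. The mat is in view with corners (50,215) and (190,180) in top, and (460,172), (572,402) and (727,378) in side.

Run:
```python
from m import *
from p import *
np.set_printoptions(precision=1,suppress=True)
T=np.load('topL.npy',allow_pickle=True).item();S=np.load('sideL.npy',allow_pickle=True).item()
t=lambda p:(313+p[0]/4.6-.4,120+p[1]/4.6-.4); s=lambda p:(313+(p[0]-400)/4.6-.4,166+p[1]/4.6-.4)
L=tri(ray(T,*t((102,233))),ray(S,*s((507,112))));Rr=tri(ray(T,*t((197,198))),ray(S,*s((605,92))))
print(L,Rr,(L[0]+Rr[0])/2); e=L[0]-Rr[0];print(np.linalg.norm(e),np.degrees(np.arctan2(-e[0],e[1])))
p0=read_state()['position'];print('model TCP->nose',p0-tcp_of_nose((0,0,0),21,0))
q=[onz(T,*t((50,215)),4),onz(T,*t((190,180)),4),onz(S,*s((460,172)),4),onz(S,*s((572,402)),4),onz(S,*s((727,378)),4)]
for x in q:print(x)
```

```text
(array([ 593.3, -313. ,   99.5]), np.float64(1.459619269570175)) (array([ 620.1, -391.2,   99.4]), np.float64(5.5792110551258745)) [ 606.7 -352.1   99.4]
82.58136918823818 18.889035259004782
model TCP->nose [ 603.  -349.   103.3]
[ 622.8 -289.4    4. ]
[ 651.4 -405.5    4. ]
[ 623.9 -291.7    4. ]
[ 380.5 -346.     4. ]
[ 407.3 -465.6    4. ]
```

```bash
cat >> p.py <<'E'
H=np.array([656.5,-125.,35.])
def pose(nose,yaw,p,R0):
    """tool pose for scoop nose at world pos, scoop yaw/pitch deg (measured hold offsets included)"""
    Y,P=np.radians(yaw),np.radians(p);hx=np.array([np.cos(Y),np.sin(Y),0]);z=np.array([0,0,1.])
    X=hx*np.cos(P)+z*np.sin(P);Z=-hx*np.sin(P)+z*np.cos(P);L=np.cross(z,hx)
    n=np.array(nose)-(2.4*X-4.1*L-4*Z)
    return tcp_of_nose(n,yaw+1.8,p+1.5),scoopR(yaw+1.8,p+1.5,R0)
def binn(u,w,lat=-5.5): # lateral offset from bin centre
    c,s=np.cos(TH),np.sin(TH);return H+np.array([u*c-lat*s,u*s+lat*c,w])
def show(wps,yaw=3.7,lat=-5.5,start=None):
    st=read_state();p0,R0=(st['position'],Ro.from_quat(st['ee_rot'])) if start is None else start
    for w in wps:
        t,R=pose(binn(w[0],w[1],lat),yaw,w[2],R0);d=delta(t,R,p0,R0);print(w,d[0].tolist(),d[1].tolist())
    return t,R
E
python3 - <<'E'
from p import *
show([(-90,110,-38),(-90,110,0)])
print(read_state()['joints'])
E
```

```text
(-90, 110, -38) [0.219, 2.609, 1.191] [-0.073, 0.295, -0.123]
(-90, 110, 0) [-0.491, 2.541, 0.419] [-0.001, -0.014, -0.129]
[-0.60171548  0.3720136  -0.09122865 -0.35987603 -0.94303568 -0.41612009]
```

```bash
python3 -m jog '[[[0.05,0.4,0.5],[0,0,0],1],[[0.07,0.87,0.9],[0,0,0],1],[[0.07,0.87,0.9],[-0.02,0.05,-0.03],1],[[0.07,0.87,0.9],[-0.024,0.098,-0.041],1],[[0.07,0.87,0.9],[-0.024,0.098,-0.041],1]]' | head -2
python3 -m jog '[[[0.04,0.4,0.2],[-0.01,0.05,-0.02],1],[[0.07,0.87,0.3],[-0.024,0.098,-0.041],1],[[0.07,0.87,0.3],[-0.024,0.098,-0.041],1],[[0.07,0.87,0.3],[-0.024,0.098,-0.041],1]]' | head -2
python3 -m jog '[[[0.04,0.4,0],[-0.01,0.05,-0.02],1],[[0.07,0.87,0],[-0.024,0.098,-0.041],1],[[0.07,0.87,0],[-0.024,0.098,-0.041],1],[[0.07,0.87,0],[-0.024,0.098,-0.041],1]]'
python3 - <<'E'
from p import *
show([(-90,110,-38),(-65,78,-38),(-45,46,-38),(-33,35,-38),(-22,26,-38),(-15,21.5,-37),(-8,19.5,-36),(-1,20,-34),(6,21.5,-32),(10,25,-29),(14,29,-26),(18,34,-21),(22,40,-16),(26,45,-10),(30,51,-4),(33,56,2),(36,62,8)])
print(read_state()['joints'])
g=snap('side');save(g,'s2.png')
E
```

```text
clock: 11.35
position: [478.0, -312.7, 258.5]
clock: 11.75
position: [483.8, -225.8, 287.6]
clock: 12.15
position: [490.5, -140.4, 287.7]
ee_rot: [-0.048, 0.989, -0.006, -0.142]
contact_force: [-0.7, -0.5, -1.5]
gripper_width: 15.6
grasp_force: 59.9
(-90, 110, -38) [0.003, 0.008, -0.004] [-0.001, 0.001, -0.001]
(-65, 78, -38) [0.253, 0.024, -0.324] [-0.001, 0.001, -0.001]
(-45, 46, -38) [0.452, 0.037, -0.644] [-0.001, 0.001, -0.001]
(-33, 35, -38) [0.572, 0.045, -0.754] [-0.001, 0.001, -0.001]
(-22, 26, -38) [0.682, 0.052, -0.844] [-0.001, 0.001, -0.001]
(-15, 21.5, -37) [0.727, 0.054, -0.903] [-0.0, -0.007, -0.001]
(-8, 19.5, -36) [0.772, 0.057, -0.937] [0.001, -0.015, -0.001]
(-1, 20, -34) [0.794, 0.057, -0.961] [0.002, -0.032, -0.001]
(6, 21.5, -32) [0.817, 0.057, -0.977] [0.004, -0.049, -0.001]
(10, 25, -29) [0.789, 0.053, -0.991] [0.006, -0.073, -0.001]
(14, 29, -26) [0.763, 0.049, -1.004] [0.009, -0.098, -0.001]
(18, 34, -21) [0.7, 0.042, -1.05] [0.013, -0.14, -0.001]
(22, 40, -16) [0.646, 0.036, -1.094] [0.017, -0.181, -0.001]
(26, 45, -10) [0.585, 0.029, -1.179] [0.022, -0.231, -0.001]
(30, 51, -4) [0.539, 0.023, -1.264] [0.026, -0.281, -0.001]
(33, 56, 2) [0.498, 0.018, -1.368] [0.031, -0.331, -0.001]
(36, 62, 8) [0.474, 0.015, -1.468] [0.036, -0.38, -0.001]
[ 0.04742847  0.29620271 -0.01569205  0.01238376 -1.54384618 -1.522591  ]
```

View pics/s2.png

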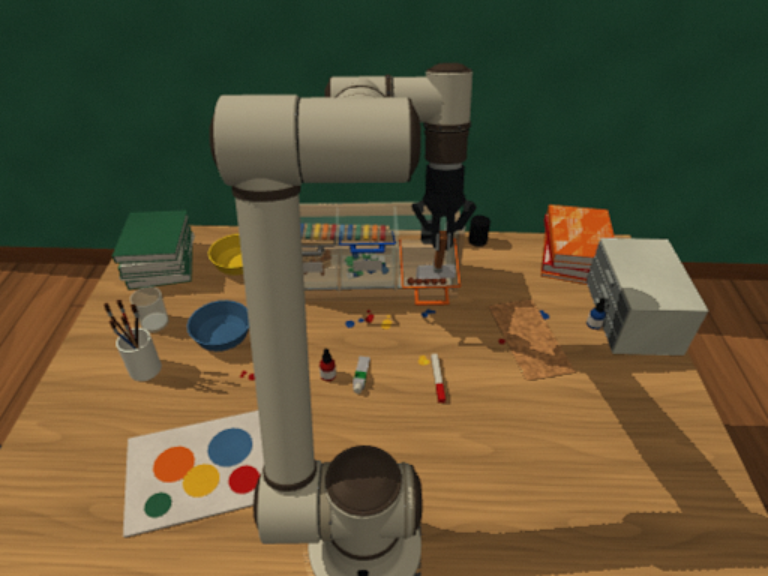

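The scoop is nose-down over the open bin, with its handle at (440,255) and the beads visible through the front at (427,281). Now I'll enter the bin.

```bash
python3 -m jog '[[[0.12,0.016,-0.16],[0,0,0],1],[[0.253,0.024,-0.324],[0,0,0],1],[[0.35,0.03,-0.48],[0,0,0],1],[[0.452,0.037,-0.644],[0,0,0],1],[[0.51,0.041,-0.7],[0,0,0],1],[[0.57,0.045,-0.754],[0,0,0],1],[[0.57,0.045,-0.754],[0,0,0],1]]'
python3 - <<'E'
from p import *
np.set_printoptions(precision=1,suppress=True)
show([(-33,35,-38)])
g=snap('top');x0,y0,x1,y1=[int(q/1.5) for q in (370,150,490,270)]
a=cv2.resize(cv2.cvtColor(g['frame'][y0:y1,x0:x1],cv2.COLOR_RGB2BGR),None,fx=6,fy=6,interpolation=cv2.INTER_CUBIC)
g=snap('side');x0,y0,x1,y1=[int(q/1.5) for q in (380,210,480,310)]
b=cv2.resize(cv2.cvtColor(g['frame'][y0:y1,x0:x1],cv2.COLOR_RGB2BGR),(480,480),interpolation=cv2.INTER_CUBIC)
cv2.imwrite('pics/g5.png',cv2.resize(np.hstack([a[:480,:480],b]),None,fx=.83,fy=.83))
E
```

```text
clock: 12.9
position: [548.0, -135.7, 213.2]
ee_rot: [-0.048, 0.989, -0.007, -0.141]
contact_force: [0.4, 0.3, -1.6]
gripper_width: 15.1
grasp_force: 60.0
(-33, 35, -38) [-0.004, -0.001, -0.009] [-0.0, 0.002, -0.001]
```

View pics/g5.png

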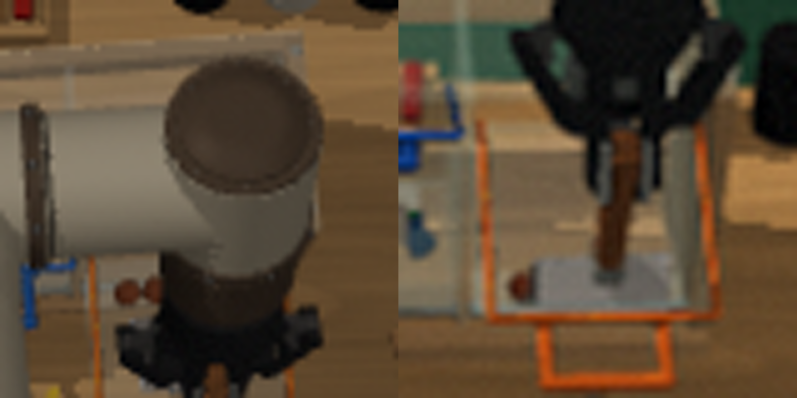

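The right half shows the pan against the ramp, inside the bin walls. One bead at (520,285) lies left of the pan, and the others are ahead of the nose. That was the tenth picture, so from here I work from numbers only.

```bash
python3 -m jog '[[[0.055,0.003,-0.045],[0,0,0],1],[[0.11,0.007,-0.09],[0,0,0],1],[[0.155,0.009,-0.149],[0,-0.008,0],1],[[0.2,0.012,-0.183],[0.001,-0.016,0],1],[[0.222,0.012,-0.207],[0.002,-0.033,0],1],[[0.245,0.012,-0.223],[0.004,-0.05,0],1],[[0.245,0.012,-0.223],[0.004,-0.05,0],1]]'
python3 - <<'E'
from p import *
show([(6,21.5,-32),(10,25,-29),(14,29,-26),(18,34,-21),(22,40,-16),(26,45,-10),(30,51,-4),(33,56,2),(36,62,8),(37,75,10),(32,95,14)])
E
```

```text
clock: 13.7
position: [571.5, -134.6, 191.6]
ee_rot: [-0.048, 0.995, -0.005, -0.089]
contact_force: [-0.2, -0.9, -1.4]
gripper_width: 15.5
grasp_force: 59.9
(6, 21.5, -32) [0.007, -0.002, -0.016] [0.0, 0.003, -0.0]
(10, 25, -29) [-0.021, -0.006, -0.031] [0.003, -0.022, -0.0]
(14, 29, -26) [-0.047, -0.009, -0.043] [0.005, -0.047, -0.0]
(18, 34, -21) [-0.11, -0.016, -0.089] [0.009, -0.089, -0.0]
(22, 40, -16) [-0.165, -0.023, -0.133] [0.013, -0.13, -0.0]
(26, 45, -10) [-0.225, -0.03, -0.219] [0.018, -0.18, -0.0]
(30, 51, -4) [-0.272, -0.035, -0.304] [0.023, -0.23, -0.0]
(33, 56, 2) [-0.312, -0.04, -0.407] [0.028, -0.279, -0.0]
(36, 62, 8) [-0.336, -0.043, -0.507] [0.033, -0.329, -0.0]
(37, 75, 10) [-0.341, -0.044, -0.432] [0.034, -0.346, -0.0]
(32, 95, 14) [-0.413, -0.049, -0.342] [0.037, -0.379, -0.0]
```

```bash
python3 -m jog '[[[-0.028,-0.004,-0.015],[0.002,-0.025,0],1],[[-0.054,-0.007,-0.027],[0.004,-0.05,0],1],[[-0.085,-0.011,-0.05],[0.006,-0.071,0],1],[[-0.117,-0.014,-0.073],[0.008,-0.092,0],1],[[-0.172,-0.021,-0.117],[0.012,-0.133,0],1],[[-0.2,-0.024,-0.16],[0.015,-0.158,0],1],[[-0.232,-0.028,-0.203],[0.018,-0.183,0],1],[[-0.255,-0.03,-0.245],[0.02,-0.208,0],1],[[-0.279,-0.033,-0.288],[0.023,-0.233,0],1],[[-0.319,-0.038,-0.391],[0.028,-0.282,0],1],[[-0.343,-0.041,-0.485],[0.033,-0.332,0],1],[[-0.343,-0.041,-0.485],[0.033,-0.332,0],1],[[-0.343,-0.041,-0.485],[0.033,-0.332,0],1],[[-0.343,-0.041,-0.485],[0.033,-0.332,0],1]]'
python3 -m jog '[[[-0.005,0,0.08],[0.001,-0.017,0],1],[[-0.04,-0.003,0.12],[0.002,-0.035,0],1],[[-0.075,-0.006,0.16],[0.004,-0.05,0],1],[[-0.075,-0.006,0.16],[0.004,-0.05,0],1]]'
cat > beads.py <<'E'
from m import *
def beads(box={'top':(360,150,480,270),'side':(370,200,490,320)},rng=None):
    for n in('top','side'):
        g=snap(n);m=mask(g,(0,70,25),(12,255,170),box[n]);P=pts(g)
        k,l,s,c=cv2.connectedComponentsWithStats(m)
        for i in range(1,k):
            if s[i,4]>=6: print(n,'area',s[i,4],'px',c[i].round(0),'P',np.nanmedian(P[l==i],0).round(0))
E
python3 - <<'E'
from beads import *
from p import *
beads();show([(32,95,14)])
E
```

```text
clock: 15.1
position: [539.1, -138.5, 144.1]
ee_rot: [-0.047, 0.965, 0.012, 0.257]
contact_force: [-0.3, -0.0, -1.3]
gripper_width: 15.5
grasp_force: 59.9
clock: 15.5
position: [530.6, -139.3, 160.6]
ee_rot: [-0.046, 0.95, 0.014, 0.309]
contact_force: [0.3, -0.7, -1.5]
gripper_width: 15.5
grasp_force: 60.0
top area 19 px [250. 101.] P [870. -13.  29.]
top area 10 px [303. 150.] P [ 651. -192.  176.]
top area 15 px [297. 157.] P [ 648. -183.   69.]
top area 22 px [267. 159.] P [641. -74.  69.]
top area 10 px [243. 174.] P [595.  15.   1.]
top area 14 px [244. 178.] P [580.  11.   0.]
side area 6 px [316. 145.] P [ 354. -174.  461.]
side area 6 px [306. 153.] P [ 325. -148.  456.]
side area 6 px [299. 166.] P [ 306. -131.  430.]
side area 223 px [282. 192.] P [ 541. -113.  118.]
side area 12 px [278. 188.] P [ 619. -100.   78.]
side area 12 px [306. 189.] P [ 550. -196.  132.]
side area 18 px [247. 210.] P [577.  11.  -1.]
(32, 95, 14) [-0.01, -0.002, -0.029] [0.001, 0.004, -0.0]
```

```bash
python3 -m jog '[[[-0.05,0,0.15],[0,0,0],1],[[-0.1,-0.01,0.35],[0,0,0],1],[[-0.15,-0.01,0.55],[0,0,0],1],[[-0.25,-0.02,0.75],[0,0,0],1],[[-0.4,-0.03,0.9],[0,0,0],1],[[-0.5,-0.03,1],[0,0,0],1],[[-0.5,-0.03,1],[0,0,0],1],[[-0.5,-0.03,1],[0,0,0],1]]'
python3 - <<'E'
from beads import *
from p import *
np.set_printoptions(precision=1,suppress=True)
beads({'top':(360,180,480,270),'side':(370,200,490,320)})
st=read_state();p=st['position'];R=Ro.from_quat(st['ee_rot']);print(p,R.apply([0,0,1]),np.mean([read_state()['contact_force'][2] for _ in range(5)]))
g=snap('side');P=pts(g)
# predicted pan position in side view
Y,Pt=np.radians(3.7),np.radians(12.5);hx=np.array([np.cos(Y),np.sin(Y),0]);X=hx*np.cos(Pt)+np.array([0,0,np.sin(Pt)])
nose=p-tcp_of_nose((0,0,0),5.5,14);print('nose',nose,proj(g,nose),'panmid',nose-37*X,proj(g,nose-37*X),'back',proj(g,nose-70*X))
g2=snap('top');print('top',proj(g2,nose),proj(g2,nose-70*X))
x,y=map(int,proj(g,nose-37*X));hsv=cv2.cvtColor(g['frame'],cv2.COLOR_RGB2HSV)
lut=np.full(hsv.shape[:2],'.');h=hsv.astype(int)
lut[(h[...,1]>70)&(h[...,0]<13)&(h[...,2]<190)]='B';lut[(h[...,1]<50)&(h[...,2]>70)]='g';lut[h[...,2]<45]='#';lut[(h[...,0]>=5)&(h[...,0]<18)&(h[...,1]>170)&(h[...,2]>150)]='O'
for r in range(y-22,y+30):print(''.join(lut[r,x-28:x+28]))
E
```

```text
clock: 16.4
position: [480.6, -142.1, 259.3]
ee_rot: [-0.046, 0.95, 0.014, 0.308]
contact_force: [-0.4, 0.8, -1.7]
gripper_width: 15.2
grasp_force: 60.6
top area 9 px [303. 150.] P [ 652. -192.  177.]
top area 22 px [267. 159.] P [641. -74.  67.]
top area 8 px [303. 162.] P [ 612. -194.  160.]
top area 10 px [243. 174.] P [596.  15.  -0.]
top area 14 px [244. 178.] P [580.  11.  -1.]
side area 7 px [287. 146.] P [-69. -64. 754.]
side area 8 px [310. 147.] P [ 251. -144.  527.]
side area 6 px [284. 174.] P [-96. -60. 731.]
side area 9 px [296. 175.] P [ 448. -139.  282.]
side area 127 px [294. 193.] P [ 540. -162.  123.]
side area 26 px [287. 187.] P [ 639. -141.   67.]
side area 17 px [297. 187.] P [ 642. -178.   67.]
side area 27 px [284. 200.] P [ 629. -127.    4.]
side area 18 px [247. 210.] P [578.  11.  -1.]
[ 480.5 -142.1  258.3] [ 0.6  0.1 -0.8] -1.7034847438142866
nose [ 634.9 -127.2  230.2] (np.float64(286.8651185253865), np.float64(152.8695486746796)) panmid [ 598.9 -129.6  222.2] (np.float64(287.8034291501638), np.float64(160.9945209235902)) back (np.float64(288.6664077389
[... 2435 characters left out ...]
.....BB.........
.......................#######...............BB.........
.......................######................BB.........
.......................######................BBB........
.......................#####..................BB........
.......................#####..................BB........
......................#####...................BB........
......................#####...................BB........
......................####...BB......BBB......BB........
......................####..BBBB.....BBBB.....BB........
......................###BBBBBBB.....BBBB.....BB........
......................###BBBBBBB.....BBBB.....BB........
......................##BB...BB.......BB.g....BB........
```

```bash
cat >> p.py <<'E'
def showw(wps,yaw):
    st=read_state();p0,R0=st['position'],Ro.from_quat(st['ee_rot'])
    for n,p in wps:
        t,R=pose(n,yaw,p,R0);d=delta(t,R,p0,R0);print(n,p,d[0].tolist(),d[1].tolist(),t.round(0))
E
python3 - <<'E'
from m import *
from p import *
np.set_printoptions(precision=1,suppress=True)
for n,b in(('top',(180,265,260,340)),('side',(180,295,260,355))):
    g=load(n);m=mask(g,(95,80,40),(115,255,255),b);c=big(m)[:,0,:].astype(float)
    q=np.array([onz(g,*x,55)[:2] for x in c]);(cx,cy),r=cv2.minEnclosingCircle(q.astype(np.float32));print(n,cx,cy,r)
    P=pts(g)[m>0];k=P[P[:,2]>48];print(' rim pts',k.mean(0),cv2.minEnclosingCircle(k[:,:2].astype(np.float32)))
C=np.array([490,371])
E=np.array([np.cos(np.radians(35)),np.sin(np.radians(35))])
n=C-20*E
showw([((n[0],n[1],150),12),((n[0],n[1],85),5)],35)
E
```

```text
top 491.35650634765625 364.7463073730469 72.56478118896484
 rim pts [486.1 373.   53.4] ((492.2819519042969, 365.07061767578125), 73.69425964355469)
side 481.26513671875 362.0930480957031 81.61787414550781
 rim pts [500.3 357.2  52.5] ((489.431396484375, 368.21807861328125), 75.49406433105469)
(np.float64(473.61695911422015), np.float64(359.52847127297906), 150) 12 [-1.359, 4.104, -0.753] [-0.006, 0.018, 0.261] [345. 268. 183.]
(np.float64(473.61695911422015), np.float64(359.52847127297906), 85) 5 [-1.317, 4.135, -1.212] [-0.027, 0.073, 0.26] [349. 271. 137.]
```

Run:
```python
from p import *
np.set_printoptions(precision=3,suppress=True)
print(read_state()['joints'])
C=np.array([491,366]);a=np.radians(65);n=C-20*np.array([np.cos(a),np.sin(a)])
showw([((n[0],n[1],150),12),((n[0],n[1],85),5)],65)
```

```text
[-0.    -0.09  -0.599 -0.129 -0.444 -1.375]
(np.float64(482.547634765186), np.float64(347.873844259267), 150) 12 [-0.64, 3.465, -0.753] [-0.011, 0.016, 0.511] [416. 204. 183.]
(np.float64(482.547634765186), np.float64(347.873844259267), 85) 5 [-0.62, 3.513, -1.212] [-0.047, 0.066, 0.509] [419. 209. 137.]
```

```bash
python3 -m jog '[[[-0.1,0.08,0.05],[0,0,0.01],1],[[-0.22,0.25,0.12],[0,0,0.035],1],[[-0.35,0.45,0.15],[0,0,0.065],1],[[-0.45,0.65,0.15],[0,0,0.095],1],[[-0.5,0.87,0.15],[0,0,0.128],1]]' | head -3
python3 -m jog '[[[-0.04,0.22,0],[0,0,0.032],1],[[-0.08,0.44,0],[0,0,0.064],1],[[-0.1,0.66,-0.02],[0,0,0.096],1],[[-0.1,0.87,-0.05],[0,0,0.128],1]]' | head -3
python3 -m jog '[[[0,0.22,-0.07],[0,0,0.032],1],[[0,0.44,-0.15],[0,0,0.064],1],[[0,0.66,-0.22],[0,0,0.096],1],[[0,0.86,-0.3],[0,0,0.128],1]]' | head -3
python3 -m jog '[[[0,0.22,-0.07],[0,0,0.032],1],[[0,0.44,-0.15],[0,0,0.064],1],[[0,0.66,-0.25],[0,0,0.096],1],[[-0.03,0.8,-0.4],[0,0,0.12],1],[[-0.04,0.86,-0.5],[0,0,0.128],1],[[-0.04,0.86,-0.5],[0,0,0.128],1],[[-0.04,0.86,-0.5],[0,0,0.128],1]]'
python3 - <<'E'
from beads import *
from p import *
np.set_printoptions(precision=3,suppress=True)
st=read_state();print(st['joints'])
C=np.array([491,366]);a=np.radians(65);n=C-20*np.array([np.cos(a),np.sin(a)])
showw([((n[0],n[1],150),12)],65)
beads({'top':(380,180,480,260),'side':(390,200,470,300)})
print('scoop');beads({'top':(160,230,340,360),'side':(160,230,340,380)})
E
```

```text
clock: 17.1
position: [428.8, -54.3, 274.3]
ee_rot: [-0.174, 0.935, 0.056, 0.303]
clock: 17.5
position: [419.3, 32.9, 269.5]
ee_rot: [-0.298, 0.903, 0.095, 0.293]
clock: 17.9
position: [419.7, 119.0, 239.3]
ee_rot: [-0.416, 0.855, 0.134, 0.278]
clock: 18.6
position: [416.3, 203.8, 189.5]
ee_rot: [-0.525, 0.793, 0.169, 0.257]
contact_force: [0.6, -0.0, -1.0]
gripper_width: 15.2
grasp_force: 60.5
[ 0.495  0.017 -0.505 -0.655 -0.641 -0.443]
(np.float64(482.547634765186), np.float64(347.873844259267), 150) 12 [0.002, 0.006, -0.066] [-0.017, 0.009, -0.002] [416. 204. 183.]
top area 10 px [303. 150.] P [ 652. -192.  174.]
top area 64 px [281. 158.] P [ 646. -127.   66.]
top area 21 px [296. 157.] P [ 648. -180.   67.]
top area 26 px [267. 159.] P [641. -72.  67.]
side area 6 px [266. 162.] P [654. -58. 176.]
side area 69 px [305. 176.] P [ 647. -194.  146.]
side area 30 px [267. 174.] P [646. -61. 132.]
side area 78 px [275. 192.] P [548. -92. 123.]
side area 54 px [283. 187.] P [ 641. -124.   66.]
side area 17 px [297. 187.] P [ 643. -178.   64.]
side area 39 px [297. 193.] P [ 541. -169.  127.]
scoop
top area 6 px [190. 224.] P [401. 186. 219.]
top area 14 px [168. 231.] P [383. 292.   0.]
side area 7 px [207. 178.] P [330. 107. 364.]
side area 8 px [214. 182.] P [327.  89. 355.]
side area 76 px [217. 244.] P [371. 102.  43.]
```

Run:
```python
from p import *
np.set_printoptions(precision=1,suppress=True)
st=read_state();p0=st['position'];R0=Ro.from_quat(st['ee_rot']);d=R0.apply([0,0,1]);print(p0,'tool pitch',np.degrees(np.arcsin(-d[2])),'yaw',np.degrees(np.arctan2(d[1],d[0])))
for n in('top','side'):
    g=snap(n);P=pts(g);np.save(n+'P.npy',g,allow_pickle=True)
    hsv=cv2.cvtColor(g['frame'],cv2.COLOR_RGB2HSV)
    q=P-np.array([482.5,348,156]);m=(np.abs(q[...,0])<75)&(np.abs(q[...,1])<95)&(np.abs(q[...,2])<32)
    v,u=np.nonzero(m);print(n,m.sum());a=np.radians(65-0)
    X=np.array([np.cos(a),np.sin(a),0]);L=np.array([-np.sin(a),np.cos(a),0]);k=q[m]
    s=k@X;l=k@L
    for b in range(-90,35,6):
        z=k[(s>=b)&(s<b+6)]; 
        if len(z): print(b,len(z),'lat',(z@L).min(),(z@L).max(),'z',np.percentile(z[:,2],[10,50,90]))
```

```text
[416.4 203.7 190. ] tool pitch 54.08864477805786 yaw 66.71346029157226
top 546
-90 24 lat -33.924383229942265 39.47441476859951 z [-7.4  7.7 11.7]
-84 16 lat -38.4699888289441 39.74689306586066 z [-26.1 -16.4   5.5]
-78 40 lat -38.64402058421389 37.534478629138384 z [-24.8 -20.3 -13.8]
-72 42 lat -38.84475374769202 40.792157950860165 z [-22.9 -19.6 -11. ]
-66 46 lat -39.09351732934695 40.44723578018281 z [-22.6 -18.7 -12.6]
-60 39 lat -36.08067933262709 37.02792852720852 z [-23.9 -18.6 -14.1]
-54 45 lat -37.90001158667219 40.46753402683396 z [-21.8 -17.  -11.9]
-48 40 lat -38.13743510793896 40.46931124438515 z [-20.4 -15.5  -9.7]
-42 42 lat -36.71722642572118 39.245299507683356 z [-20.4 -15.   -9.5]
-36 41 lat -36.96050389997419 40.369442504010834 z [-19.8 -14.4  -8.6]
-30 42 lat -35.53836465782466 40.519000613672134 z [-16.4 -12.5  -9. ]
-24 41 lat -37.20353022029879 41.88866385375067 z [-17.  -12.4 -10.1]
-18 45 lat -37.413050040304164 41.920915743709074 z [-17.9 -12.4  -7.5]
-12 21 lat -35.98026234689901 39.996405835004516 z [-16.8 -11.4  -8.8]
side 2
-12 2 lat 43.5936190479618 43.924620187844994 z [-14.9 -12.7 -10.5]
```

Run:
```python
from p import *
np.set_printoptions(precision=1,suppress=True)
c,s=np.cos(TH),np.sin(TH)
for n in('top','side'):
    acc=[]
    for i in range(4):
        g=snap(n);P=pts(g);q=P-H;u=q[...,0]*c+q[...,1]*s;l=-q[...,0]*s+q[...,1]*c;w=q[...,2]
        m=(abs(l)<58)&(u>-135)&(u<75)&(w>5)&(w<130);acc.append(np.stack([u[m],w[m],l[m]],1))
    A=np.concatenate(acc);print(n,len(A))
    for b in range(-130,75,8):
        z=A[(A[:,0]>=b)&(A[:,0]<b+8)]
        if len(z)>8:
            uc=z[:,0].mean();print(round(uc,1),len(z),np.percentile(z[:,1],[15,50,85]), 'nominal ramp %.1f wall %.1f'%(16+(-13-uc)*.733,19+(uc-10)*1.28))
```

```text
top 4836
-126.2 47 [81.1 85.1 89.3] nominal ramp 99.0 wall -155.3
-116.5 177 [ 91.5  96.2 100.2] nominal ramp 91.9 wall -142.9
-110.0 272 [89.3 92.8 96.5] nominal ramp 87.1 wall -134.6
-102.0 268 [81.9 86.2 90.4] nominal ramp 81.2 wall -124.3
-94.0 267 [76.3 80.1 83.8] nominal ramp 75.4 wall -114.2
-86.0 260 [69.7 73.9 78. ] nominal ramp 69.5 wall -103.9
-77.9 254 [62.3 66.9 70.8] nominal ramp 63.6 wall -93.6
-69.9 264 [56.5 60.4 64.9] nominal ramp 57.7 wall -83.3
-62.0 249 [50.2 54.3 58.5] nominal ramp 51.9 wall -73.1
-53.9 256 [43.8 47.9 53. ] nominal ramp 46.0 wall -62.8
-45.9 237 [38.2 41.8 45.6] nominal ramp 40.1 wall -52.6
-38.0 231 [31.8 35.1 38.9] nominal ramp 34.3 wall -42.5
-30.1 251 [24.9 29.3 33.2] nominal ramp 28.6 wall -32.4
-21.8 257 [19.2 23.2 27.8] nominal ramp 22.4 wall -21.7
-14.1 310 [16.5 28.4 34.9] nominal ramp 16.8 wall -11.9
-6.2 253 [17.  31.  36.1] nominal ramp 11.0 wall -1.7
2.5 220 [13.4 17.6 23.9] nominal ramp 4.7 wall 9.4
10.1 303 [14.1 18.4 24.1] nominal ramp -1.0 wall 19.2
18.0 352 [21.1 27.9 33.8] nominal ramp -6.7 wall 29.2
23.2 75 [27.5 32.  36.6] n
[... 495 characters left out ...]
 [24.8 26.7 28.3] nominal ramp 27.8 wall -31.0
-20.8 157 [21.7 28.  33.2] nominal ramp 21.7 wall -20.4
-14.3 283 [16.2 28.5 33.8] nominal ramp 16.9 wall -12.1
-6.6 100 [13.3 16.3 32.2] nominal ramp 11.3 wall -2.2
2.4 49 [14.8 17.5 20.3] nominal ramp 4.7 wall 9.3
10.8 245 [17.3 21.9 26.5] nominal ramp -1.4 wall 20.0
18.0 411 [23.2 29.  35. ] nominal ramp -6.7 wall 29.3
25.9 430 [33.6 39.7 46.8] nominal ramp -12.5 wall 39.3
34.0 400 [44.1 50.1 56.6] nominal ramp -18.5 wall 49.8
42.0 404 [53.6 59.7 65.9] nominal ramp -24.3 wall 59.9
50.0 411 [63.2 69.5 76.5] nominal ramp -30.2 wall 70.3
58.0 419 [73.4 80.  86.9] nominal ramp -36.0 wall 80.4
64.7 218 [81.2 86.  89.6] nominal ramp -41.0 wall 89.1
```

```bash
cat >> p.py <<'E'
def Rs(yaw,p): return Ro.from_euler('ZY',[yaw,-p],degrees=True)
def sethold(nose,yaw,p):
    st=read_state();Rt=Ro.from_quat(st['ee_rot']);S=Rs(yaw,p)
    np.savez('hold.npz',off=S.inv().apply(st['position']-np.array(nose)),rel=(S.inv()*Rt).as_quat())
def pose(nose,yaw,p,R0=None):
    h=np.load('hold.npz');S=Rs(yaw,p);return np.array(nose)+S.apply(h['off']),S*Ro.from_quat(h['rel'])
E
python3 - <<'E'
from p import *
sethold((477.2,340.5,144.5),66.6,8)
np.set_printoptions(precision=1,suppress=True);h=np.load('hold.npz');print(h['off'],Ro.from_quat(h['rel']).as_matrix())
show([(-100,120,-38),(-90,110,0)],lat=-1.3)
W=[(-33,37,-38),(11,20,-31),(25,37.5,-13),(38,54,-1),(45,63,5),(52,72,9),(50,90,13)]
c,s=np.cos(TH),np.sin(TH)
for u,w,p in W:
    t,R=pose(binn(u,w,-1.3),3.7,p);q=t-H;d=R.apply([0,0,1]);P=np.radians(p);X=np.array([np.cos(P),np.sin(P)]);Z=np.array([-X[1],X[0]])
    hb=np.array([u,w])-75*X+15*Z;hd=-.766*X+.643*Z;k=(-118-hb[0])/hd[0] if hd[0]<-.05 else 0
    gr=q-19*d;print((u,w,p),'tcp u,w',q[0]*c+q[1]*s,q[2],'handle axis at lip',hb[1]+k*hd[1],'grasp',gr[0]*c+gr[1]*s,gr[2])
E
```

```text
[-142.     1.6   65.1] [[-0.9 -0.   0.5]
 [-0.   1.   0. ]
 [-0.5 -0.  -0.9]]
(-100, 120, -38) [0.687, -3.396, 1.045] [-0.232, 0.329, -0.495]
(-90, 110, 0) [0.087, -3.435, 0.209] [-0.04, 0.057, -0.523]
(-33, 37, -38) tcp u,w -104.83743802254781 175.6867531731835 handle axis at lip 260.4433722585199 grasp -101.48667289113168 194.3889024872116
(11, 20, -31) tcp u,w -77.20362960624166 148.89813783308674 handle axis at lip 281.991435211508 grasp -76.15705915935 167.86924196734472
(25, 37.5, -13) tcp u,w -98.71831488711962 132.83278019568064 handle axis at lip 166.29334909123924 grasp -103.58536119181933 151.19878612145735
(38, 54, -1) tcp u,w -102.83555571739657 121.52690207187646 handle axis at lip 140.98366198917785 grasp -111.41475278573712 138.47965457745096
(45, 63, 5) tcp u,w -102.12252274258864 115.43558581018459 handle axis at lip 132.33372750834218 grasp -112.42676718078913 131.39870090397727
(52, 72, 9) tcp u,w -98.42185924786591 114.04505846588432 handle axis at lip 131.33374916303865 grasp -109.81453362830176 129.25050166472883
(50, 90, 13) tcp u,w -102.98835225214864 121.44969182309279 handle axis at lip 134.41230322065746 grasp -115.4139526992626 135.82338373617014
```

```bash
python3 -m jog '[[[0.02,-0.1,0.4],[0,0,0],1],[[0.02,-0.4,0.6],[-0.005,0.01,-0.05],1],[[0.02,-0.86,0.6],[-0.01,0.014,-0.131],1],[[0.02,-0.86,0.6],[-0.01,0.014,-0.131],1]]' | head -2
python3 -m jog '[[[0.02,-0.43,0],[-0.005,0.007,-0.065],1],[[0.02,-0.86,0],[-0.01,0.014,-0.131],1],[[0.02,-0.86,0],[-0.01,0.014,-0.131],1]]' | head -2
python3 -m jog '[[[0.02,-0.43,0],[-0.005,0.007,-0.065],1],[[0.02,-0.86,0],[-0.01,0.014,-0.131],1],[[0.02,-0.86,0],[-0.01,0.014,-0.131],1]]' | head -2
python3 -m jog '[[[0.02,-0.43,0],[-0.005,0.007,-0.065],1],[[0.02,-0.86,0],[-0.01,0.014,-0.131],1],[[0.02,-0.86,0],[-0.01,0.014,-0.131],1],[[0.02,-0.86,0],[-0.01,0.014,-0.131],1]]'
cat > pan.py <<'E'
from p import *
def pan(yaw,verbose=0):
    """measure nose of held scoop near where hold model predicts, from top depth"""
    st=read_state();p0=st['position'];R0=Ro.from_quat(st['ee_rot']);h=np.load('hold.npz')
    S=R0*Ro.from_quat(h['rel']).inv();n0=p0-S.apply(h['off']);A=[]
    for i in range(3):
        P=pts(snap('top')).reshape(-1,3);A.append(S.inv().apply(np.nan_to_num(P,nan=-9e3)-n0))
    q=np.concatenate(A);q=q[(abs(q[:,1])<34)&(q[:,0]>-66)&(q[:,0]<12)&(abs(q[:,2])<22)]
    e=S.as_euler('ZYX',degrees=True);print('pred nose',n0.round(1),'yaw,pitch',e[0].round(1),(-e[1]).round(1),'n',len(q))
    for b in range(-66,12,6):
        k=q[(q[:,0]>=b)&(q[:,0]<b+6)]
        if len(k)>5: print(b+3,len(k),np.round([np.median(k[:,2]),np.percentile(k[:,2],90),k[:,1].min(),k[:,1].max()],1))
E
python3 -c "
from pan import *
pan(3.7)
show([(-90,110,-38)],lat=-1.3)"
```

```text
clock: 19.7
position: [417.1, 115.3, 249.7]
clock: 20.0
position: [418.8, 29.6, 248.6]
clock: 20.3
position: [421.4, -56.0, 248.6]
clock: 20.7
position: [424.2, -140.0, 248.7]
ee_rot: [-0.034, 0.97, 0.008, 0.241]
contact_force: [0.7, 0.5, -1.7]
gripper_width: 15.1
grasp_force: 61.0
pred nose [ 566.1 -132.6  183.9] yaw,pitch 3.6 0.1 n 1209
-63 98 [ -0.    3.7 -33.   31.9]
-57 99 [  0.4   4.2 -33.3  33.9]
-51 110 [  0.6   5.3 -33.6  34. ]
-45 112 [ -0.2   3.1 -33.7  33.9]
-39 110 [ -0.8   3.6 -33.9  33.2]
-33 105 [ -1.    4.  -31.9  33.1]
-27 103 [ -0.5   4.  -32.2  32.3]
-21 104 [ -0.7   3.9 -32.9  32. ]
-15 111 [ -0.2   3.  -33.4  31.5]
-9 104 [ -0.4   2.9 -33.7  34. ]
-3 107 [ -1.1   3.3 -34.   34. ]
3 46 [ -1.4   2.1 -31.   33.4]
(-90, 110, -38) [0.705, 0.042, 0.344] [-0.02, 0.317, -0.0]
```

Run:
```python
from p import *
h=dict(np.load('hold.npz'));h['off']=h['off']-np.array([2,0,-2.5]);np.savez('hold.npz',**h)
show([(-90,110,-38),(-62,76,-38),(-45,50,-38),(-33,37,-38)],lat=-1.3)
t,R=pose(binn(-33,37,-1.3),3.7,-38)
print('--');show([(-27,30.5,-38),(-22,25.5,-38),(-13,19,-38),(-5,18.5,-37),(4,19.5,-35),(11,20,-31),(15,25,-27),(20,31,-20),(25,37.5,-13),(31,45,-7),(38,54,-1),(45,63,5),(52,72,9),(50,80,11),(40,95,13)],lat=-1.3,start=(t,R))
```

```text
(-90, 110, -38) [0.705, 0.042, 0.376] [-0.02, 0.317, -0.0]
(-62, 76, -38) [0.984, 0.06, 0.036] [-0.02, 0.317, -0.0]
(-45, 50, -38) [1.154, 0.071, -0.224] [-0.02, 0.317, -0.0]
(-33, 37, -38) [1.273, 0.079, -0.354] [-0.02, 0.317, -0.0]
--
(-27, 30.5, -38) [0.06, 0.004, -0.065] [0.0, 0.0, 0.0]
(-22, 25.5, -38) [0.11, 0.007, -0.115] [0.0, 0.0, 0.0]
(-13, 19, -38) [0.2, 0.013, -0.18] [0.0, 0.0, 0.0]
(-5, 18.5, -37) [0.255, 0.017, -0.198] [0.001, -0.008, 0.0]
(4, 19.5, -35) [0.296, 0.019, -0.215] [0.002, -0.025, 0.0]
(11, 20, -31) [0.272, 0.018, -0.268] [0.004, -0.058, -0.0]
(15, 25, -27) [0.222, 0.015, -0.283] [0.006, -0.091, -0.0]
(20, 31, -20) [0.126, 0.008, -0.352] [0.01, -0.15, -0.0]
(25, 37.5, -13) [0.048, 0.003, -0.432] [0.013, -0.208, -0.0]
(31, 45, -7) [0.012, 0.001, -0.493] [0.017, -0.258, 0.0]
(38, 54, -1) [0.001, 0.0, -0.548] [0.02, -0.308, -0.0]
(45, 63, 5) [0.005, 0.001, -0.611] [0.023, -0.358, 0.0]
(52, 72, 9) [0.041, 0.003, -0.627] [0.025, -0.391, 0.0]
(50, 80, 11) [0.006, 0.001, -0.6] [0.026, -0.407, -0.0]
(40, 95, 13) [-0.106, -0.007, -0.505] [0.027, -0.424, -0.0]
```

```bash
python3 -m jog '[[[0.15,0.01,0.15],[-0.004,0.063,0],1],[[0.3,0.02,0.25],[-0.008,0.126,0],1],[[0.45,0.03,0.3],[-0.012,0.19,0],1],[[0.6,0.036,0.34],[-0.016,0.253,0],1],[[0.705,0.042,0.376],[-0.02,0.317,0],1],[[0.705,0.042,0.376],[-0.02,0.317,0],1]]' |head -2
python3 -m jog '[[[0.14,0.009,-0.17],[0,0,0],1],[[0.279,0.018,-0.34],[0,0,0],1],[[0.36,0.024,-0.47],[0,0,0],1],[[0.449,0.029,-0.6],[0,0,0],1],[[0.51,0.033,-0.665],[0,0,0],1],[[0.568,0.037,-0.73],[0,0,0],1],[[0.568,0.037,-0.73],[0,0,0],1]]'
python3 -c "
from p import *
show([(-33,37,-38)],lat=-1.3)"
```

```text
clock: 21.45
position: [499.4, -134.3, 283.4]
clock: 22.15
position: [551.8, -132.2, 213.0]
ee_rot: [-0.035, 0.995, -0.002, -0.089]
contact_force: [-0.7, -0.3, -0.9]
gripper_width: 15.0
grasp_force: 61.0
(-33, 37, -38) [0.0, 0.007, 0.008] [0.0, -0.0, 0.0]
```

```bash
python3 -m jog '[[[0.06,0.004,-0.065],[0,0,0],1],[[0.11,0.007,-0.115],[0,0,0],1],[[0.155,0.01,-0.147],[0,0,0],1],[[0.2,0.013,-0.18],[0,0,0],1],[[0.228,0.015,-0.19],[0,-0.004,0],1],[[0.255,0.017,-0.198],[0.001,-0.008,0],1],[[0.276,0.018,-0.207],[0.001,-0.016,0],1],[[0.296,0.019,-0.215],[0.002,-0.025,0],1],[[0.296,0.019,-0.215],[0.002,-0.025,0],1]]'
python3 -c "
from p import *
show([(4,19.5,-35)],lat=-1.3)"
```

```text
clock: 23.05
position: [580.9, -130.4, 192.5]
ee_rot: [-0.035, 0.997, -0.0, -0.061]
contact_force: [-0.4, 0.2, -2.4]
gripper_width: 15.2
grasp_force: 60.9
(4, 19.5, -35) [0.005, 0.009, -0.001] [-0.0, 0.001, 0.0]
```

```bash
python3 -m jog '[[[-0.012,0,-0.026],[0.001,-0.016,0],1],[[-0.024,-0.001,-0.053],[0.002,-0.033,0],1],[[-0.05,-0.003,-0.06],[0.003,-0.05,0],1],[[-0.074,-0.004,-0.068],[0.004,-0.066,0],1],[[-0.12,-0.007,-0.1],[0.006,-0.095,0],1],[[-0.17,-0.011,-0.137],[0.008,-0.125,0],1]]'
python3 -c "
from p import *
show([(20,31,-20)],lat=-1.3)"
python3 -m jog '[[[-0.039,-0.002,-0.04],[0.002,-0.029,0],1],[[-0.078,-0.005,-0.08],[0.003,-0.058,0],1],[[-0.098,-0.006,-0.11],[0.005,-0.083,0],1],[[-0.114,-0.007,-0.141],[0.007,-0.108,0],1],[[-0.12,-0.008,-0.168],[0.008,-0.133,0],1],[[-0.125,-0.008,-0.196],[0.01,-0.158,0],1],[[-0.123,-0.008,-0.228],[0.011,-0.183,0],1],[[-0.121,-0.007,-0.259],[0.013,-0.208,0],1],[[-0.1,-0.006,-0.267],[0.014,-0.225,0],1],[[-0.085,-0.005,-0.275],[0.015,-0.241,0],1],[[-0.085,-0.005,-0.275],[0.015,-0.241,0],1],[[-0.085,-0.005,-0.275],[0.015,-0.241,0],1],[[-0.085,-0.005,-0.275],[0.015,-0.241,0],1]]'
python3 -c "
from p import *
from beads import *
show([(52,72,9)],lat=-1.3)
beads({'top':(380,180,480,260),'side':(390,220,470,300)})"
```

```text
clock: 23.65
position: [563.9, -131.5, 178.7]
ee_rot: [-0.035, 0.997, 0.003, 0.07]
contact_force: [0.8, 0.0, -1.5]
gripper_width: 15.2
grasp_force: 60.9
(20, 31, -20) [0.006, 0.009, 0.001] [-0.0, 0.002, 0.0]
clock: 24.95
position: [555.9, -135.4, 152.5]
ee_rot: [-0.035, 0.948, 0.014, 0.315]
contact_force: [0.1, -0.1, -1.5]
gripper_width: 15.0
grasp_force: 61.0
(52, 72, 9) [0.0, 0.042, -0.013] [-0.003, -0.001, -0.002]
top area 9 px [287. 139.] P [ 686. -136.  205.]
top area 10 px [276. 140.] P [683. -98. 205.]
top area 9 px [303. 150.] P [ 651. -193.  176.]
top area 18 px [296. 157.] P [ 647. -181.   71.]
top area 25 px [267. 159.] P [640. -74.  70.]
side area 7 px [305. 154.] P [ 342. -148.  442.]
side area 31 px [267. 174.] P [619. -60. 149.]
side area 122 px [290. 193.] P [ 541. -148.  128.]
side area 21 px [269. 187.] P [638. -71.  66.]
side area 11 px [298. 187.] P [ 636. -177.   67.]
```

```bash
python3 -m jog '[[[-0.02,-0.001,0.015],[0.001,-0.01,0],1],[[-0.045,-0.002,0.037],[0.001,-0.02,0],1],[[-0.1,-0.005,0.08],[0.002,-0.028,0],1],[[-0.147,-0.01,0.122],[0.002,-0.033,0],1],[[-0.2,-0.013,0.22],[0.002,-0.033,0],1],[[-0.27,-0.018,0.36],[0.002,-0.033,0],1],[[-0.35,-0.023,0.52],[0.002,-0.033,0],1],[[-0.45,-0.03,0.7],[0.002,-0.033,0],1],[[-0.6,-0.04,0.85],[0.002,-0.033,0],1],[[-0.7,-0.045,0.95],[0.002,-0.033,0],1],[[-0.7,-0.045,0.95],[0.002,-0.033,0],1]]'
python3 -c "
from pan import *
from beads import *
pan(0)
beads({'top':(380,180,480,290),'side':(390,220,470,300)})"
```

```text
clock: 26.15
position: [485.3, -139.9, 249.1]
ee_rot: [-0.035, 0.936, 0.015, 0.35]
contact_force: [0.2, -0.5, -2.3]
gripper_width: 15.3
grasp_force: 61.2
pred nose [ 640.6 -130.5  216. ] yaw,pitch 3.9 13.1 n 1163
-63 115 [ 11.   16.4 -33.8  32.9]
-57 122 [ -2.9  12.  -33.8  32.4]
-51 104 [ -5.6  -0.6 -32.4  32.5]
-45 103 [ -5.2  -1.4 -32.5  31.9]
-39 109 [ -5.1  -0.8 -32.7  33.9]
-33 115 [ -6.4  -1.2 -33.2  34. ]
-27 115 [ -6.6  -1.5 -33.8  33.9]
-21 112 [ -6.9  -2.8 -33.9  33.7]
-15 102 [ -7.1  -3.1 -34.   33.1]
-9 112 [ -8.7  -3.7 -31.8  32.7]
-3 26 [ -8.8  -6.7 -32.   22.1]
9 28 [-16.  -11.6 -33.9  27. ]
top area 12 px [303. 151.] P [ 650. -192.  173.]
top area 23 px [267. 159.] P [641. -74.  68.]
top area 11 px [303. 161.] P [ 617. -194.  163.]
top area 86 px [288. 171.] P [ 574. -134.  212.]
top area 24 px [298. 184.] P [ 544. -171.  130.]
top area 7 px [275. 186.] P [537. -99. 128.]
side area 6 px [287. 171.] P [-85. -65. 728.]
side area 7 px [285. 176.] P [-90. -63. 724.]
side area 26 px [306. 187.] P [ 571. -196.  133.]
side area 17 px [297. 187.] P [ 644. -178.   65.]
side area 39 px [296. 193.] P [ 542. -166.  128.]
side area 16 px [277. 196.] P [535. -94. 119.]
side area 16 px [284. 192.] P [ 537. -122.  130.]
```

Run:
```python
from p import *
sethold((641.8,-130.5,206.5),3.9,10.5)
C=np.array([491,366]);a=np.radians(65);n=C-20*np.array([np.cos(a),np.sin(a)])
showw([((n[0],n[1],130),11)],65)
```

```text
(np.float64(482.547634765186), np.float64(347.873844259267), 130) 11 [-0.708, 3.466, -0.779] [0.002, -0.004, 0.509] [415. 207. 169.]
```

```bash
python3 -m jog '[[[-0.08,0,0.08],[0,0,0],1],[[-0.2,0.03,0.2],[0,0,0.005],1],[[-0.33,0.12,0.3],[0,0,0.02],1],[[-0.46,0.28,0.35],[0,0,0.04],1],[[-0.56,0.47,0.35],[0,0,0.07],1],[[-0.61,0.67,0.35],[0,0,0.1],1],[[-0.64,0.87,0.35],[0,0,0.128],1]]' | head -2
python3 -m jog '[[[-0.02,0.22,0],[0,0,0.032],1],[[-0.04,0.44,0],[0,0,0.064],1],[[-0.05,0.66,-0.02],[0,0,0.096],1],[[-0.05,0.87,-0.05],[0,0,0.128],1]]' | head -2
python3 -m jog '[[[0,0.22,-0.07],[0,0,0.032],1],[[0,0.44,-0.15],[0,0,0.064],1],[[0,0.66,-0.22],[0,0,0.096],1],[[0,0.86,-0.3],[0,0,0.128],1]]' | head -2
python3 -m jog '[[[0,0.22,-0.07],[0,0,0.032],1],[[0,0.44,-0.15],[0,0,0.064],1],[[0,0.66,-0.25],[0,0,0.096],1],[[-0.01,0.8,-0.4],[0,0,0.115],1],[[-0.02,0.86,-0.5],[0,0,0.125],1],[[-0.02,0.86,-0.5],[0,0,0.125],1],[[-0.02,0.86,-0.5],[0,0,0.125],1]]'
python3 - <<'E'
from pan import *
from beads import *
pan(0)
C=np.array([491,366]);a=np.radians(65);e=np.array([np.cos(a),np.sin(a)]);n=C-20*e;f=lambda z,b=-20:(*(C+b*e).round(1),z)
showw([(f(100),9),(f(75),2),(f(66),-6),(f(62),-12),(f(58),-20),(f(54),-28),(f(50),-36)],65)
beads({'top':(180,230,300,340),'side':(180,230,340,380)})
beads({'top':(380,180,480,260),'side':(390,220,470,300)})
E
```

```text
clock: 27.1
position: [421.2, -52.4, 282.8]
clock: 27.5
position: [416.4, 34.9, 277.7]
clock: 27.9
position: [416.8, 120.9, 247.5]
clock: 28.6
position: [415.3, 205.7, 197.6]
ee_rot: [-0.506, 0.789, 0.189, 0.292]
contact_force: [0.1, -0.3, -0.6]
gripper_width: 15.5
grasp_force: 61.2
pred nose [482.6 346.5 157.8] yaw,pitch 65.0 10.6 n 1063
-63 99 [ 14.1  20.4 -33.7  32.9]
-57 107 [  1.3   7.6 -34.   31.3]
-51 105 [  0.4   4.3 -31.1  33.8]
-45 108 [  0.9   5.  -32.8  33.9]
-39 106 [  1.    6.1 -33.   32. ]
-33 109 [  0.9   5.6 -33.2  33.5]
-27 107 [  0.2   4.8 -33.4  33.3]
-21 106 [  0.3   5.1 -32.   33. ]
-15 108 [  0.3   4.2 -33.6  32.8]
-9 108 [ -0.3   4.1 -33.9  33. ]
(np.float64(482.5), np.float64(347.9), 100) 9 [0.007, 0.022, -0.542] [-0.012, 0.007, 0.0] [416. 208. 144.]
(np.float64(482.5), np.float64(347.9), 75) 2 [0.034, 0.081, -0.606] [-0.065, 0.031, 0.0] [419. 214. 138.]
(np.float64(482.5), np.float64(347.9), 66) -6 [0.077, 0.173, -0.496] [-0.125, 0.059, 0.0] [423. 223. 149.]
(np.float64(482.5), np.float64(347.9), 62) -12 [0.117, 0.258, -0.396] [-0.171, 0.081, 0.0] [427. 232.
[... 292 characters left out ...]
[-0.352, 0.165, 0.0] [448. 277. 191.]
top area 84 px [163. 209.] P [454. 283. 164.]
top area 12 px [192. 222.] P [406. 179. 227.]
side area 6 px [178. 196.] P [-79.  78. 675.]
side area 76 px [218. 244.] P [371.  99.  43.]
side area 6 px [222. 251.] P [373.  88.   4.]
top area 9 px [303. 151.] P [ 651. -192.  177.]
top area 7 px [264. 152.] P [644. -60. 179.]
top area 22 px [296. 157.] P [ 648. -180.   68.]
top area 23 px [267. 159.] P [641. -74.  67.]
side area 71 px [305. 176.] P [ 648. -195.  148.]
side area 31 px [267. 174.] P [621. -61. 145.]
side area 77 px [276. 192.] P [547. -92. 121.]
side area 18 px [298. 187.] P [ 644. -179.   66.]
side area 38 px [297. 193.] P [ 542. -168.  127.]
```

```bash
python3 -m jog '[[[0,0.01,-0.2],[0,0,0],1],[[0.007,0.022,-0.4],[-0.006,0.003,0],1],[[0.007,0.022,-0.542],[-0.012,0.007,0],1],[[0.02,0.05,-0.575],[-0.035,0.018,0],1],[[0.034,0.081,-0.606],[-0.065,0.031,0],1],[[0.044,0.104,-0.58],[-0.08,0.038,0],1],[[0.055,0.127,-0.55],[-0.095,0.045,0],1],[[0.066,0.15,-0.523],[-0.11,0.052,0],1],[[0.077,0.173,-0.496],[-0.125,0.059,0],1],[[0.09,0.2,-0.463],[-0.14,0.066,0],1],[[0.103,0.23,-0.43],[-0.155,0.074,0],1],[[0.117,0.258,-0.396],[-0.171,0.081,0],1],[[0.117,0.258,-0.396],[-0.171,0.081,0],1],[[0.117,0.258,-0.396],[-0.171,0.081,0],1],[[0.148,0.325,-0.33],[-0.2,0.095,0],1],[[0.179,0.392,-0.266],[-0.231,0.109,0],1],[[0.179,0.392,-0.266],[-0.231,0.109,0],1],[[0.179,0.392,-0.266],[-0.231,0.109,0],1]]'
python3 - <<'E'
from beads import *
beads({'top':(180,230,300,350),'side':(180,270,300,380)})
E
```

```text
clock: 30.75
position: [432.2, 245.0, 170.1]
ee_rot: [-0.536, 0.839, 0.052, 0.072]
contact_force: [-0.5, 0.1, -2.4]
gripper_width: 15.0
grasp_force: 61.2
top area 22 px [147. 194.] P [518. 371.  25.]
top area 20 px [141. 196.] P [511. 392.  28.]
top area 21 px [142. 202.] P [489. 388.  25.]
side area 6 px [130. 192.] P [-64. 149. 666.]
```

```bash
python3 -m jog '[[[-0.03,-0.06,0.3],[0.03,-0.014,0],1],[[-0.06,-0.15,0.6],[0.09,-0.042,0],1],[[-0.08,-0.3,0.9],[0.14,-0.066,0],1],[[-0.1,-0.5,0.95],[0.16,-0.075,0],1],[[-0.1,-0.5,0.95],[0.16,-0.075,0],1]]' | head -3
python3 - <<'E'
from p import *
showw([((601,-355.4,160),0)],17)
print(read_state()['joints'])
E
```

```text
clock: 31.35
position: [422.1, 192.4, 267.1]
ee_rot: [-0.517, 0.812, 0.148, 0.228]
(601, -355.4, 160) 0 [0.388, -5.893, -0.393] [-0.008, 0.009, -0.398] [ 461. -397.  228.]
[ 0.55657627 -0.0795367  -0.42297817 -0.41676961 -0.80005775 -0.7647108 ]
```

```bash
python3 -m jog '[[[0,-0.5,0],[0,0,-0.033],1],[[0,-0.98,0],[0,0,-0.066],1],[[0,-0.98,0],[0,0,-0.066],1]]' | head -2
python3 -m jog '[[[0,-0.5,0],[0,0,-0.033],1],[[0,-0.98,0],[0,0,-0.066],1],[[0,-0.98,0],[0,0,-0.066],1]]' | head -2
python3 -m jog '[[[0,-0.5,0],[0,0,-0.033],1],[[0,-0.98,0],[0,0,-0.066],1],[[0,-0.98,0],[0,0,-0.066],1]]' | head -2
python3 -m jog '[[[0,-0.5,0],[0,0,-0.033],1],[[0.1,-0.98,0],[0,0,-0.066],1],[[0.1,-0.98,0],[0,0,-0.066],1]]' | head -2
python3 -m jog '[[[0,-0.5,0],[0,0,-0.033],1],[[0.1,-0.98,0],[0,0,-0.066],1],[[0.1,-0.98,0],[0,0,-0.066],1]]' | head -2
python3 -m jog '[[[0.05,-0.5,-0.2],[0,0,-0.033],1],[[0.19,-0.98,-0.4],[0,0,-0.066],1],[[0.19,-0.98,-0.4],[0,0,-0.066],1],[[0.19,-0.98,-0.4],[0,0,-0.066],1]]'
python3 - <<'E'
from pan import *
pan(0)
showw([((601,-355.4,60),0),((601,-355.4,6),0)],17)
E
```

```text
clock: 31.65
position: [421.9, 93.1, 264.8]
clock: 31.95
position: [422.6, -5.0, 265.0]
clock: 32.25
position: [422.9, -102.7, 264.9]
clock: 32.55
position: [434.0, -200.0, 264.6]
clock: 32.85
position: [444.2, -297.6, 264.3]
clock: 33.25
position: [462.2, -391.6, 223.3]
ee_rot: [-0.149, 0.952, 0.047, 0.265]
contact_force: [-0.8, -0.0, -1.0]
gripper_width: 14.9
grasp_force: 61.3
pred nose [ 602.9 -348.1  158.1] yaw,pitch 17.5 1.0 n 1047
-63 99 [  1.4   5.  -33.6  30.4]
-57 95 [  1.5   6.4 -33.9  32.1]
-51 106 [  1.1   5.7 -33.2  32.5]
-45 100 [  1.4   5.9 -32.9  34. ]
-39 104 [  1.6   6.7 -33.4  33.3]
-33 103 [  0.1   5.1 -33.1  33.7]
-27 102 [  1.1   5.4 -33.9  33.9]
-21 101 [  0.6   4.8 -33.8  33.9]
-15 100 [ -0.3   4.7 -32.5  33.3]
-9 102 [ -0.4   4.1 -33.7  32.1]
-3 35 [ -0.9   0.9 -29.4  33.9]
(601, -355.4, 60) 0 [-0.013, -0.058, -0.986] [-0.003, 0.009, -0.005] [ 461. -397.  128.]
(601, -355.4, 6) 0 [-0.013, -0.058, -1.526] [-0.003, 0.009, -0.005] [ 461. -397.   74.]
```

```bash
python3 -m jog '[[[-0.013,-0.05,-0.3],[0,0,0],1],[[-0.013,-0.058,-0.6],[0,0,0],1],[[-0.013,-0.058,-0.9],[0,0,0],1],[[-0.013,-0.058,-1],[0,0,0],1],[[-0.013,-0.058,-1],[0,0,0],1]]' | tail -5
python3 -m jog '[[[0,0,-0.15],[0,0,0],1],[[0,0,-0.3],[0,0,0],1],[[0,0,-0.42],[0,0,0],1],[[0,0,-0.49],[0,0,0],1],[[0,0,-0.49],[0,0,0],1],[[0,0,-0.49],[0,0,0],1]]'
python3 -m jog '[[[0,0,-0.015],[0,0,0],1],[[0,0,-0.03],[0,0,0],1],[[0,0,-0.03],[0,0,0],1]]'
```

```text
position: [460.3, -397.4, 125.3]
ee_rot: [-0.149, 0.951, 0.046, 0.266]
contact_force: [0.2, -0.0, -2.2]
gripper_width: 15.2
grasp_force: 61.3
clock: 34.5
position: [460.6, -398.8, 76.7]
ee_rot: [-0.149, 0.951, 0.045, 0.266]
contact_force: [0.3, 0.8, -1.0]
gripper_width: 15.4
grasp_force: 61.2
clock: 34.8
position: [460.5, -398.5, 73.9]
ee_rot: [-0.149, 0.951, 0.045, 0.266]
contact_force: [-0.2, -0.4, -1.5]
gripper_width: 15.1
grasp_force: 61.2
```

```bash
python3 -m jog '[[[0,0,-0.01],[0,0,0],1],[[0,0,-0.02],[0,0,0],1],[[0,0,-0.02],[0,0,0],1]]' | sed -n '2p;4p'
python3 -m jog '[[[0,0,-0.01],[0,0,0],1],[[0,0,-0.02],[0,0,0],1],[[0,0,-0.02],[0,0,0],1]]'| sed -n '2p;4p'
```

```text
position: [460.6, -398.6, 72.0]
contact_force: [0.3, -0.2, -0.4]
position: [460.4, -398.8, 71.4]
contact_force: [-5.5, 1.8, 6.6]
```

```bash
python3 -m jog '[[[0,0,0.01],[0,0,0],0.5],[[0,0,0.01],[0,0,0],0.1],[[0,0,0.01],[0,0,0],-0.2],[[0,0,0.01],[0,0,0],-0.3],[[0,0,0.01],[0,0,0],-0.3],[[-0.1,-0.03,0.18],[0,0,0],-0.3],[[-0.3,-0.09,0.52],[0,0,0],-0.3],[[-0.5,-0.15,0.88],[0,0,0],-0.3],[[-0.56,-0.17,0.98],[0,0,0],-0.3],[[-0.56,-0.17,0.98],[0,0,0],-0.3]]'
python3 - <<'E'
from p import *
np.set_printoptions(precision=3,suppress=True)
st=read_state();R0=Ro.from_quat(st['ee_rot']);print(st['joints'],R0.apply([0,0,1]))
np.set_printoptions(precision=1,suppress=True)
A=[]
for i in range(4):
    P=pts(snap('side')).reshape(-1,3);A.append(P)
P=np.concatenate(A);S=Rs(17,0);q=S.inv().apply(np.nan_to_num(P,nan=-9e3)-np.array([601,-355,4]))
q=q[(abs(q[:,1])<34)&(q[:,0]>-72)&(q[:,0]<14)&(abs(q[:,2])<30)]
for b in range(-72,14,8):
    k=q[(q[:,0]>=b)&(q[:,0]<b+8)]
    if len(k)>5:print(b+4,len(k),np.percentile(k[:,2],[10,50,90]))
# pull approach p=62 deg with bar at open position
for pd in(60,65):
    p=np.radians(pd);bar=np.array([507.4,-134.5,109.3])
    for R in orient(TH,p,'v'):
        d=R.apply([0,0,1]);y=R.apply([0,1,0]);print(pd,delta(bar+12*d,R),delta(bar-70*d,R),d)
E
```

```text
clock: 36.4
position: [404.1, -416.9, 171.1]
ee_rot: [-0.149, 0.951, 0.042, 0.268]
contact_force: [0.8, 0.1, -0.2]
gripper_width: 55.2
grasp_force: 0.0
[-0.819  0.321 -0.142 -0.618 -0.951 -0.115] [ 0.497  0.16  -0.853]
-60 8 [ 6.  11.7 21.9]
-52 71 [-0.3  2.3  6. ]
-44 91 [-0.8  1.4  4.1]
-36 111 [-1.7  1.7  4.2]
-28 106 [-1.3  1.6  4.4]
-20 104 [-0.9  1.4  3.8]
-12 96 [-2.1  0.5  3.9]
-4 86 [-2.6 -0.3  1.9]
4 100 [-4.3 -1.2  1.7]
12 73 [-3.7 -1.2  1.3]
60 (array([ 1.1,  2.8, -0.7]), array([ 0.4,  0.1, -0.8])) (array([0.7, 2.8, 0. ]), array([ 0.4,  0.1, -0.8])) [ 0.5  0.  -0.9]
60 (array([ 1.1,  2.8, -0.7]), array([-0.4, -0.1,  0.5])) (array([0.7, 2.8, 0. ]), array([-0.4, -0.1,  0.5])) [ 0.5  0.  -0.9]
65 (array([ 1.1,  2.8, -0.7]), array([ 0.3,  0.1, -0.8])) (array([0.7, 2.8, 0.1]), array([ 0.3,  0.1, -0.8])) [ 0.4  0.  -0.9]
65 (array([ 1.1,  2.8, -0.7]), array([-0.3, -0. ,  0.6])) (array([0.7, 2.8, 0.1]), array([-0.3, -0. ,  0.6])) [ 0.4  0.  -0.9]
```

Run:
```python
from p import *
R=Ro.from_quat([0.713,-0.665,0.151,-0.162])
print(delta((469.7,-136.2,198.7),R))
```

```text
(array([0.654, 2.785, 0.324]), array([-0.351, -0.034,  0.55 ]))
```

```bash
python3 -m jog '[[[0,0.3,0.4],[0,0,0.02],0.3],[[0.1,0.6,0.7],[-0.05,-0.005,0.09],0.3],[[0.2,0.928,0.7],[-0.117,-0.011,0.183],0.3],[[0.2,0.928,0.7],[-0.117,-0.011,0.183],0.3],[[0.2,0.928,0.7],[-0.117,-0.011,0.183],0.3]]' | head -2
python3 -m jog '[[[0.2,0.928,0],[-0.117,-0.011,0.183],0.3],[[0.2,0.928,0],[-0.117,-0.011,0.183],0.3],[[0.2,0.928,0],[-0.117,-0.011,0.183],0.3],[[0.2,0.928,0],[-0.117,-0.011,0.183],0.3]]' | head -2
python3 -m jog '[[[0.25,0.928,0],[-0.117,-0.011,0.183],0.3],[[0.25,0.928,-0.376],[-0.117,-0.011,0.183],0.3],[[0.25,0.928,-0.376],[-0.117,-0.011,0.183],0.3],[[0.25,0.928,-0.376],[-0.117,-0.011,0.183],0.3],[[0.25,0.928,-0.376],[-0.117,-0.011,0.183],0.3]]'
python3 - <<'E'
from p import *
R=Ro.from_quat([0.713,-0.665,0.151,-0.162])
print(delta((469.7,-136.2,198.7),R),delta((513,-132.9,102),R),read_state()['joints'])
E
```

```text
clock: 37.1
position: [424.9, -320.7, 236.9]
clock: 37.5
position: [444.6, -228.5, 236.6]
clock: 38.0
position: [469.9, -137.9, 199.9]
ee_rot: [0.71, -0.668, 0.151, -0.163]
contact_force: [-0.2, 0.0, -1.0]
gripper_width: 30.2
grasp_force: 0.0
(array([-0.002,  0.017, -0.012]), array([-0.001,  0.   ,  0.003])) (array([ 0.431,  0.05 , -0.979]), array([-0.001,  0.   ,  0.003])) [ 0.03838802  0.00218626 -0.64281821 -0.02822537 -0.47892378  0.04555993]
```

```bash
python3 -m jog '[[[0.05,0.02,-0.12],[0,0,0],0.3],[[0.15,0.03,-0.48],[0,0,0],0.3],[[0.3,0.04,-0.73],[0,0,0],0.3],[[0.431,0.05,-0.979],[0,0,0],0.3],[[0.431,0.05,-0.979],[0,0,0],0.3],[[0.431,0.05,-0.979],[0,0,0],0.6],[[0.431,0.05,-0.979],[0,0,0],1],[[0.431,0.05,-0.979],[0,0,0],1],[[0.431,0.05,-0.979],[0,0,0],1],[[0.431,0.05,-0.979],[0,0,0],1]]'
```

```text
clock: 39.0
position: [513.0, -133.1, 103.9]
ee_rot: [0.712, -0.666, 0.153, -0.163]
contact_force: [1.0, -7.3, -1.3]
gripper_width: 7.3
grasp_force: 58.5
```

```bash
python3 -m jog '[[[0.04,0.003,0.07],[0,-0.004,0],1],[[0.083,0.005,0.14],[0,-0.008,0],1],[[0.127,0.008,0.214],[0,-0.012,0],1],[[0.2,0.013,0.31],[0.001,-0.018,0],1],[[0.283,0.018,0.407],[0.001,-0.023,0],1],[[0.34,0.022,0.465],[0.001,-0.028,0],1],[[0.404,0.026,0.522],[0.002,-0.033,0],1],[[0.467,0.03,0.573],[0.002,-0.038,0],1],[[0.534,0.035,0.624],[0.002,-0.043,0],1],[[0.6,0.039,0.668],[0.003,-0.048,0],1],[[0.674,0.044,0.712],[0.003,-0.053,0],1],[[0.674,0.044,0.712],[0.003,-0.053,0],1]]'
python3 -m jog '[[[0.073,0.005,0.037],[0,-0.005,0],1],[[0.147,0.01,0.073],[0,-0.01,0],1],[[0.225,0.015,0.103],[0,-0.015,0],1],[[0.304,0.02,0.133],[0.001,-0.02,0],1],[[0.384,0.025,0.155],[0.001,-0.025,0],1],[[0.463,0.03,0.17],[0.001,-0.03,0],1],[[0.463,0.03,0.17],[0.001,-0.03,0],1],[[0.463,0.03,0.17],[0.001,-0.03,0],1]]'
```

```text
clock: 40.2
position: [579.2, -128.9, 174.4]
ee_rot: [0.702, -0.657, 0.189, -0.201]
contact_force: [-1.6, -7.9, 0.5]
gripper_width: 7.2
grasp_force: 61.3
clock: 41.0
position: [626.1, -125.7, 191.1]
ee_rot: [0.696, -0.649, 0.211, -0.222]
contact_force: [-4.4, -7.3, 3.7]
gripper_width: 7.4
grasp_force: 63.3
```

Shut, same pose as at the first grasp. I'll release and back out along the tool axis, then check everything.

```bash
python3 -m jog '[[[0,0,0],[0,0,0],0.6],[[0,0,0],[0,0,0],0.3],[[0,0,0],[0,0,0],0.3],[[0,0,0],[0,0,0],0.3],[[-0.1,-0.005,0.15],[0,0,0],0.3],[[-0.26,-0.01,0.39],[0,0,0],0.3],[[-0.45,-0.02,0.7],[0,0,0],0.3],[[-0.6,-0.03,0.95],[0,0,0],0.3],[[-0.6,-0.03,0.95],[0,0,0],0.3]]'
python3 -m jog '[[[-0.5,0.3,0.4],[0,0,0],0.3],[[-1,0.6,0.6],[0,0,0],0.3],[[-1,0.6,0.6],[0,0,0],0.3],[[-1,0.6,0.6],[0,0,0],0.3],[[-1,0.6,0.6],[0,0,0],0.3]]' | head -2
python3 - <<'E'
from beads import *
from p import Rs
np.set_printoptions(precision=1,suppress=True)
print('bowl');beads({'top':(180,255,270,350),'side':(180,290,270,360)})
print('bin');beads({'top':(380,150,480,250),'side':(390,220,470,300)})
for n,bo,bl,bw in(('top',(400,205,450,255),(335,225,395,260),(180,265,260,345)),('side',(395,225,465,265),(335,230,405,260),(180,295,260,355))):
    g=snap(n);P=pts(g)
    for nm,lo,hi,b in(('or',(5,130,100),(18,255,255),bo),('bl',(105,130,60),(125,255,255),bl)):
      for G,t in((load(n),'start'),(g,'now')):
        q=pts(G)[mask(G,lo,hi,b)>0];q=q[(q[:,2]>185)&(q[:,2]<212)];print(n,nm,t,len(q),np.median(q,0) if len(q) else '')
    for G,t in((load(n),'start'),(g,'now')):
        m=mask(G,(95,80,40),(115,255,255),bw);print(n,'bowl',t,np.array(cv2.minAreaRect(big(m))[0]))
    d=np.abs(g['frame'].astype(int)-load(n)['frame']).sum(2)>90
    k,l,s,c=cv2.connectedComponentsWithStats(d.astype(np.uint8))
    print(n,'diff',[(tuple(c[i].round(0)),s[i,4]) for i in range(1,k) if s[i,4]>15])
P=pts(snap('top')).reshape(-1,3);S=Rs(17,0);q=S.inv().apply(np.nan_to_num(P,nan=-9e3)-np.array([601,-355,4]))
q=q[(abs(q[:,1])<34)&(q[:,0]>-72)&(q[:,0]<14)&(abs(q[:,2])<35)]
for b in range(-72,14,12):
    k=q[(q[:,0]>=b)&(q[:,0]<b+12)]; print(b+6,len(k),np.median(k[:,2]).round(1) if len(k) else '')
E
```

```text
clock: 41.9
position: [567.0, -127.7, 291.0]
ee_rot: [0.695, -0.648, 0.213, -0.226]
contact_force: [-0.1, -0.1, 0.8]
gripper_width: 29.8
grasp_force: 0.0
clock: 42.4
position: [466.2, -67.0, 345.6]
bowl
top area 22 px [147. 194.] P [519. 370.  25.]
top area 20 px [141. 196.] P [512. 392.  25.]
top area 21 px [142. 202.] P [489. 388.  22.]
top area 14 px [168. 231.] P [383. 293.  -1.]
top area 8 px [174. 232.] P [379. 270.  -1.]
bin
top area 30 px [294. 151.] P [ 655. -162.  189.]
top area 16 px [266. 150.] P [653. -67. 162.]
top area 18 px [274. 152.] P [645. -92. 189.]
top area 26 px [286. 158.] P [ 621. -127.  199.]
top area 6 px [276. 159.] P [ 617. -100.  201.]
side area 127 px [289. 161.] P [ 654. -136.  186.]
top or start 122 [ 626.2 -125.5  200.3]
top or now 122 [ 626.5 -125.5  199.8]
top bl start 108 [602.1  16.8 192. ]
top bl now 109 [602.2  15.2 193.5]
top bowl start [146.5 201. ]
top bowl now [146.5 201. ]
top diff [((np.float64(272.0), np.float64(133.0)), np.int32(20)), ((np.float64(286.0), np.float64(134.0)), np.int32(20)), ((np.float64(271.0), np.float64(143.0)), np.int
[... 1349 characters left out ...]
51)), ((np.float64(356.0), np.float64(348.0)), np.int32(169)), ((np.float64(203.0), np.float64(360.0)), np.int32(88)), ((np.float64(342.0), np.float64(354.0)), np.int32(135)), ((np.float64(371.0), np.float64(355.0)), np.int32(29)), ((np.float64(141.0), np.float64(376.0)), np.int32(126))]
side or start 97 [ 621.1 -121.7  197.7]
side or now 57 [ 622.  -136.   197.5]
side bl start 81 [598.   21.2 194.1]
side bl now 0 
side bowl start [147.2 216.4]Traceback (most recent call last):
  File "<stdin>", line 12, in <module>
  File "m.py", line 10, in big
    c=max(cv2.findContours(m,cv2.RETR_EXTERNAL,cv2.CHAIN_APPROX_NONE)[0],key=cv2.contourArea);return c
ValueError: max() iterable argument is empty
```

Run:
```python
from beads import *
np.set_printoptions(precision=1,suppress=True)
A=load('top');g=snap('top')
def blobs(G,t):
    m=mask(G,(0,60,25),(14,255,170),(385,150,470,245));k,l,s,c=cv2.connectedComponentsWithStats(m);P=pts(G)
    print(t,[(tuple(c[i].round(1).tolist()),int(s[i,4]),np.nanmedian(P[l==i],0).round(0).tolist()) for i in range(1,k) if s[i,4]>4])
blobs(A,'start');blobs(g,'now')
d=g['frame'].astype(int).sum(2)-A['frame'].astype(int).sum(2)
for r in range(122,166):print(r,''.join('+' if x>45 else '-' if x<-45 else '.' for x in d[r,258:312]))
P=pts(g).reshape(-1,3)
from p import Rs
S=Rs(17,0);q=S.inv().apply(np.nan_to_num(P,nan=-9e3)-np.array([601,-355,4]))
q=q[(abs(q[:,1])<34)&(q[:,0]>-72)&(q[:,0]<14)&(abs(q[:,2])<35)]
for b in range(-72,14,12):
    k=q[(q[:,0]>=b)&(q[:,0]<b+12)]; print(b+6,len(k),np.median(k[:,2]).round(1) if len(k) else '')
```

```text
start [((300.1, 130.0), 34, [717.0, -181.0, 205.0]), ((261.6, 127.1), 17, [729.0, -52.0, 204.0]), ((271.9, 132.9), 19, [705.0, -86.0, 203.0]), ((286.0, 133.9), 20, [703.0, -133.0, 205.0]), ((283.3, 151.1), 257, [654.0, -126.0, 199.0]), ((271.2, 142.6), 19, [673.0, -83.0, 204.0])]
now [((300.3, 130.9), 31, [711.0, -181.0, 204.0]), ((261.6, 127.2), 16, [727.0, -52.0, 205.0]), ((282.3, 152.3), 237, [653.0, -125.0, 197.0])]
122 ......................................................
123 ......................................................
124 ......................................................
125 ......................................................
126 ......................................................
127 ......................................................
128 ......................................................
129 ......................................................
130 .............++.......................................
131 ............+++++...........+.........................
132 ...........++++++.........+++++.......................
133 ...........+++++++.....
[... 1303 characters left out ...]
..........................
156 ......................................................
157 ......................................................
158 ......................................................
159 ......................................................
160 ......................................................
161 ......................................................
162 ......................................................
163 ......................................................
164 ......................................................
165 ......................................................
-66 54 2.4
-54 53 2.5
-42 59 1.1
-30 56 1.0
-18 57 3.3
-6 55 0.8
6 59 -1.8
18 9 2.2
```

Run:
```python
from m import *
np.set_printoptions(precision=1,suppress=True)
g=load('top')
for z in(10,50):
    for p in((266,150.5),(296.5,149),(271.2,142.6),(281,144.3)):print(z,p,onz(g,*p,z))
for u in(4,14):
    for w in(15,):print(u,proj(g,(656.5+u,-72,35+w)),proj(g,(656.5+u,-182,35+w)))
print(__import__('bench').read_state()['clock'])
```

```text
10 (266, 150.5) [683.5 -72.5  10. ]
10 (296.5, 149) [ 688.7 -188.    10. ]
10 (271.2, 142.6) [713.8 -92.5  10. ]
10 (281, 144.3) [ 707.1 -129.5   10. ]
50 (266, 150.5) [675.6 -71.   50. ]
50 (296.5, 149) [ 680.7 -183.8   50. ]
50 (271.2, 142.6) [705.2 -90.5  50. ]
50 (281, 144.3) [ 698.7 -126.7   50. ]
4 (np.float64(266.2999483543916), np.float64(154.53187508595386)) (np.float64(296.1139800620963), np.float64(154.3967043989612))
14 (np.float64(266.27550305989615), np.float64(151.8628002879565)) (np.float64(296.06852003971716), np.float64(151.72833905385966))
42.75
```

```bash
python3 -c "
from bench import job_done
print(job_done())"
```

```text
the job is handed in; nothing more can be done
None
```

I handed the job in at about 43 s on the robot's clock: three beads lie in the blue bowl, the other two are in the shut bead bin, and the scoop is flat on its mat. The first scoop came up empty and the second took three beads. The judge's verdict was not shown.

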